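Push two border tiles into line on a mosaic board

ROBOT

A 6-joint arm with a two-finger parallel gripper is mounted at the origin on the work surface. World frame = base frame: x ahead of the robot, y to its left, z up, the work surface at z = 0. Lengths are in m, angles in rad, forces in N, time in s.
With the tool pointing down it reaches from about 0.35 to 0.875 m from the base axis. Payload 15.5 kg.
Tool frame: the origin (TCP) lies midway between the tips of the shut fingers; the grasp point (between the pads) lies 19 mm behind it (arm.tcp_to_grasp is the distance from the TCP to the grasp point, in m); z points along the fingers, y is the direction in which the jaws open and shut (so a half turn about z gives the same grasp; the last joint's range is limited). The gripper opens to 85 mm and grips with 20 to 120 N. Pads are 22 mm wide; open, the fingers measure 114 mm over their backs; the gripper's body (76 mm by 85 mm) begins 54 mm behind the grasp point. The pads swing forward as they close: fully open they stand 13 mm farther back than shut.
Start: joints at [-1.256, 0.494, 1.345, -0, 1.302, -0.096], TCP at [0.249, -0.573, 0.231] pointing down, gripper open.
Joint ranges: [-2.91, 2.91], [-0.82, 2.16], [0.22, 2.67], [-1.22, 4.37], [0.12, 2.79], [-3.08, 3.08]. Speed limits (rad/s): [1.89, 1.89, 2.57, 3.01, 3.01, 3.01].

INTERFACE

Orientations are given as a unit quaternion [w, x, y, z].
In Python, from workcell import telemetry, read_camera, arm, boxes_of, tip_of gives the robot as it stands.
- The arm moves only by the shell command python3 -m creep 'ROWS'. ROWS is JSON, a list of rows, each an object with "dr": the turn, a rotation vector about the tool's x, y, z in rad, a list of three; "slide": the shift along the tool's x, y, z in cm, a list of three; "claw": the closure in counts, from 0 (fully open) to 255 (shut). In form: [{"dr": [wx, wy, wz], "slide": [x, y, z], "claw": claw}, ...]. A call has exactly 5 rows; each row shifts and turns the pose as measured when the row begins, along the tool's axes as they then stand; what a row does not reach is not made up. A row lasts 1/12 s, in which the tool goes at most 41.7 mm and 7.16 degrees, less where a joint would pass 70% of its speed; a pose out of reach is approached as far as the arm can. A call is refused whole if a number of a shift passes 4.17 or a number of a turn 0.125, either way. A call with a gripper value outside its range is refused whole. The fingers move at their own pace and stop on an object; the grip force is fixed at half the most. Time passes only in rows, so rows that do not move let the fingers close, or fill a call up. It gives the time, the measured TCP pose, the force and the opening at its end, in the units of the state.
- telemetry.get_state(): the state, without advancing time (a new reading comes with each control period).
- read_camera(name): name is "scene" or "side" or "wrist"; returns a dict with "color" (400x640x3 uint8, red, green, blue), "intrinsics" (3x3 intrinsics, pixels), "rvec" (rotation vector, rad) and "tvec" (3), from world to camera coordinates, as OpenCV has them. Camera axes: x right, y down, z forward; pixel columns grow to the right and rows downward; lengths in m; the calibration is good to about 2 mm. A picture is of the moment at which its call begins. There is no depth.
- arm.close_job(): hands the job in, once; it reports no verdict.
Trained networks look in a picture, given as the dict that the camera call returned (one of the last four; its "shot" number tells which), for a name from the list of things; names that differ only in an ending like _2 or _b are one class to them, and where a whole thing is asked for, a point or a joint stands for the part that bears it (a point fixed in the world has none). Each returns a list of dicts, best first, with "p" (0 to 1); they miss things now and then, are a little off and sometimes report something else, mostly with a low value. They report only what shows in the picture. A call takes as long as a camera call. They do not tell look-alikes from the thing itself.
- boxes_of(query, picture): "extent" ([left, top, right, bottom] in pixels, round what is visible of it).
- tip_of(query, picture): "uv" ([column, row] in pixels: a listed point, or the origin of a listed thing).
The state is a dict: "clock": time; "joint_pos": joint angles; "dq": joint speeds; "joint_efforts": joint torques, N m; "tool_pos": TCP position; "ee_rot": TCP orientation; "force": force on the tool from outside, world axes, zero at the start; "torque": the same for the moment, N m; "grip_width": finger opening in m.
Only numpy, scipy, OpenCV 4.12 (cv2) and the standard library are available. Lean on these libraries where they do the work, as an engineer would, in place of code of your own. Each camera call takes 0.05 s, during which the arm holds its last target.

TASK

Start the border of the mosaic: push the large square tile along the laying board into the corner where the two battens meet, snug against both battens. Then push the oblong tile in beside it, with its long side flat against the far batten and its end touching the square tile. Only slide the tiles, never lift either one off the board, and leave the glue bottle, goblet, tub and nippers as they stand.

Things in the scene. Friction and masses are not known exactly. Their poses are not given: they have to be found in the camera images.
- board: Fixed pale wooden board, 340 mm (x) by 500 mm (y), 12 mm thick, flat on the table. Origin: centre of its underside. x points away from the robot, y to the left, yaw within 0.16 rad. Two dark battens fixed on it, 20 mm wide, 20 mm high above its top: the far batten along the whole far (+x) edge, inner face at x = +150 mm; the end batten along the left (+y) edge, inner face at y = +230 mm.
- corner (a point): The inner corner where the two battens' inner faces meet, at the level of the board's top: board x = +150, y = +230 mm. Its axes are the board's.
- square: Loose square terracotta tile, 100 x 100 mm, 15 mm thick, 0.2 to 0.45 kg, flat on the left half of the board, clear of the battens, turned up to 0.25 rad from the board's axes. Origin: centre of its underside; x and y along its sides. In place its centre is at board x = +100, y = +180 mm.
- oblong: Loose oblong terracotta tile, 60 mm (x) by 110 mm (y), 15 mm thick, 0.14 to 0.3 kg, flat on the right half of the board, long side within 0.3 rad of the board's y. Origin: centre of its underside. In place its centre is at board x = +120, y = +75 mm, long side along the board's y.
- bottle: Loose red glue bottle with a black nozzle, 52 mm in diameter, 140 mm tall, standing on the table beyond the far batten. Origin: centre of its underside. Leave it alone.
- goblet: Loose amber stemmed glass, 68 mm in diameter, 165 mm tall, standing on the table to the left of the board. Origin: centre of its underside. Leave it alone.
- tub: Loose lavender plastic tub of tile chips, 220 x 150 mm (its x, y), 60 mm high, on the table to the right of the board. Origin: centre of its underside. Leave it alone.
- nippers: Loose tile nippers with black handles and a steel head, about 170 mm along x, 70 mm wide, 16 mm high, lying on the table to the left of the board. Origin: at the middle of its length, on the table. Leave it alone.
Not all that is in view belongs to the job. Leave any blue look-alike of the square alone. Leave any pink look-alike of the oblong alone.

How it is judged:
On the way, in this order (a step that is already met when the one before it is completed fails the run):
1. the square tile is snug in the corner of the two battens (x of square in the frame of board above 0.096 m and y of square in the frame of board above 0.176 m and (angle between the x axis of square and the x axis of board, either way round below 0.06 rad or angle between the x axis of square and the y axis of board, either way round below 0.06 rad) and z of square in the frame of board below 0.016 m), for 0.2 s.
2. the oblong tile is against the far batten and the square tile (x of oblong in the frame of board above 0.116 m and y of oblong in the frame of board above 0.068 m and angle between the y axis of oblong and the y axis of board, either way round below 0.06 rad and z of oblong in the frame of board below 0.016 m), for 0.2 s.
At the end, for the whole second after the job is handed in: Both tiles lie flat on the board, at rest and square to it within 0.06 rad: the square tile within 4 mm of touching each batten, the oblong tile within 4 mm of touching the far batten, lengthwise along it, and within 7 mm of its exact place against the square tile (all of step 1 and all of step 2 and linear speed of each of square, oblong below 0.01 m/s).
It fails at once if a tile is lifted more than 10 mm off the board (z of any of square, oblong in the frame of board above 0.022 m).
It fails at once if the bottle is moved more than 30 mm or tipped (distance of bottle from where it was at the start of the episode above 0.03 m or angle between bottle's own z axis and vertical above 0.5 rad).
It fails at once if the goblet is moved more than 30 mm or tipped (distance of goblet from where it was at the start of the episode above 0.03 m or angle between goblet's own z axis and vertical above 0.5 rad).
It fails at once if the tub is moved more than 30 mm or tipped (distance of tub from where it was at the start of the episode above 0.03 m or angle between tub's own z axis and vertical above 0.5 rad).
It fails at once if the nippers is moved more than 30 mm or tipped (distance of nippers from where it was at the start of the episode above 0.03 m or angle between nippers's own z axis and vertical above 0.5 rad).
It also fails if it takes over 72 s, if anything falls off the work surface, if the arm or the gripper's body presses on something with over 40 N, if the wrist force passes 120 N, or if a joint passes its speed limit or range.

## Working session

There is one attempt and no reset: what is moved stays moved. The work goes in short steps, Python scripts to look and compute and a shell command to move; the robot and the scene stay as the last step left them, time stands still between calls to the robot, and variables do not carry over. Pictures are saved under pics/ and viewed, and the job is handed in when it is done.

```bash
ls; mkdir -p pics; python3 - <<'E'
from workcell import telemetry, read_camera, arm, boxes_of, tip_of
import cv2,numpy as np
print(telemetry.get_state())
for n in ["scene","side","wrist"]:
    p=read_camera(n); cv2.imwrite(f"pics/{n}0.png",p["color"][:,:,::-1]); print(n,p["intrinsics"],p["rvec"],p["tvec"],p["shot"])
    if n!="wrist":
        for q in ["board","corner","square","oblong","bottle","goblet","tub","nippers"]:
            print(q,[(np.round(b["extent"]).tolist(),round(b["p"],2)) for b in boxes_of(q,p)][:3] , [(np.round(b["uv"],1).tolist(),round(b["p"],2)) for b in tip_of(q,p)][:3])
E
```

```text
pics
{'clock': 0.0, 'joint_pos': array([-1.25649899e+00,  4.94214248e-01,  1.34614443e+00, -1.55422712e-05,
        1.30253000e+00, -9.54780838e-02]), 'dq': array([-0.00047595,  0.0003794 , -0.0011069 , -0.00091322, -0.00062167,
        0.00109917]), 'joint_efforts': array([-4.22163372e-03, -8.82180476e+01, -3.83871067e+01, -5.43136030e-04,
        1.03022959e-02, -1.82672181e-05]), 'tool_pos': array([ 0.24889543, -0.57289015,  0.23067645]), 'ee_rot': array([-6.43319515e-04,  9.79083211e-01,  2.03459201e-01, -7.82044546e-05]), 'force': array([-0.00629711, -0.95842599, -0.6035977 ]), 'torque': array([-0.03644285, -0.04964373, -0.02298619]), 'grip_width': 0.08537910111031674}
scene [[365.54647705   0.         326.42667114]
 [  0.         365.54647705 200.01854925]
 [  0.           0.           1.        ]] [ 1.97348685  1.75323086 -0.5560693 ] [-0.03428168 -0.4215717   1.30920549] 1
board [([219.0, 147.0, 424.0, 293.0], 0.56)] [([317.7, 211.4], 0.72)]
corner [([224.0, 150.0, 425.0, 295.0], 0.8)] [([421.4, 246.6], 0.95), ([298.1, 295.5], 0.4)]
square [([238.0, 121.0, 269.0, 154.0], 0.81
[... 1136 characters left out ...]
, ([225.9, 202.0], 0.73)]
oblong [([338.0, 164.0, 362.0, 194.0], 0.91), ([401.0, 157.0, 433.0, 178.0], 0.56)] [([353.0, 176.2], 0.73), ([423.6, 171.6], 0.66)]
bottle [([268.0, 147.0, 285.0, 188.0], 0.94), ([213.0, 229.0, 254.0, 300.0], 0.73)] [([273.1, 182.7], 0.85)]
goblet [([213.0, 230.0, 251.0, 299.0], 0.86)] [([235.3, 289.1], 0.82), ([246.9, 247.0], 0.64)]
tub [([324.0, 118.0, 398.0, 162.0], 0.79)] [([302.8, 303.1], 0.62), ([362.7, 146.4], 0.6)]
nippers [] [([305.9, 302.3], 0.69)]
wrist [[292.98401959   0.         322.03005379]
 [  0.         292.98401959 196.64008451]
 [  0.           0.           1.        ]] [-2.42801158  1.59260299  0.21905537] [-0.62499254 -0.03448285  0.37761807] 3
```

View pics/scene0.png

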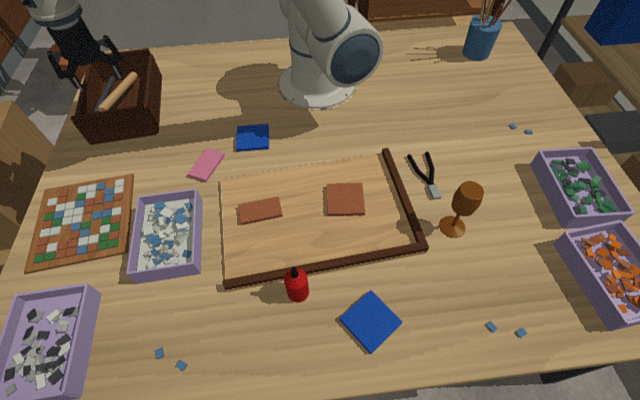

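View pics/side0.png

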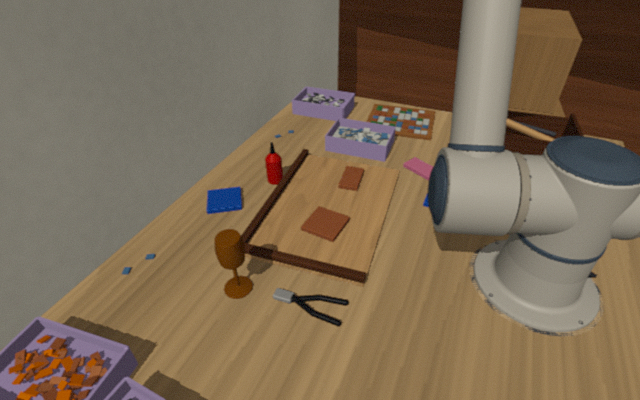

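View pics/wrist0.png

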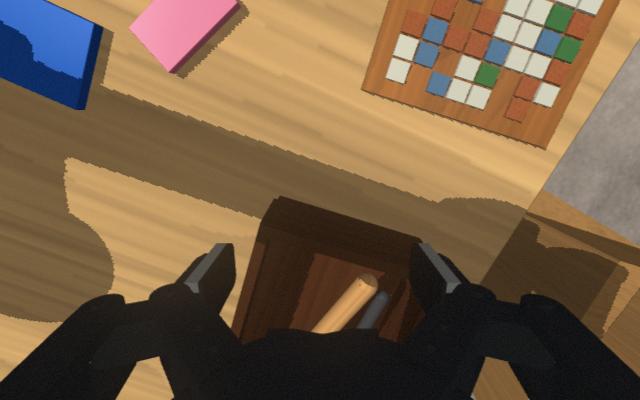

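```bash
cat > h.py <<'E'
from workcell import telemetry, read_camera, arm, boxes_of, tip_of
import cv2,numpy as np
from scipy.optimize import minimize
def proj(P,c): return cv2.projectPoints(np.asarray(P,float).reshape(-1,3),c["rvec"],c["tvec"],c["intrinsics"],None)[0].reshape(-1,2)
def R2(a): return np.array([[np.cos(a),-np.sin(a)],[np.sin(a),np.cos(a)]])
def box(pose,x0,x1,y0,y1,z0,z1):
    c=np.array([[x,y] for x in(x0,x1) for y in (y0,y1)])@R2(pose[2]).T+pose[:2]
    return np.vstack([np.c_[c,np.full(4,z)] for z in (z0,z1)])
S=4
def sil(boxes,c,shape=(400,640)):
    m=np.zeros(shape,np.uint8)
    for b in boxes:
        h=cv2.convexHull(proj(b,c).astype(np.float32))
        cv2.fillPoly(m,[np.round(h*16).astype(np.int32)],255,lineType=cv2.LINE_AA,shift=4)
    return m/255.
def tiles_boxes(kind,p):
    if kind=="square": return [box(p,-.05,.05,-.05,.05,.012,.027)]
    if kind=="oblong": return [box(p,-.03,.03,-.055,.055,.012,.027)]
    if kind=="batten": return [box(p,.15,.17,-.25,.25,.012,.032),box(p,-.17,.17,.23,.25,.012,.032)]
    if kind=="board": return [box(p,-.17,.17,-.25,.25,0,.012)]
def hsv(c): return cv2.cvtColor(c["color"],cv2.COLOR_RGB2HSV)
def fit(kind,cams,masks,p0,steps=(.01,.01,.05)):
    def f(p):
        s=0
        for c,m in zip(cams,masks):
            r=sil(tiles_boxes(kind,p),c); s+=np.abs(r-m).sum()/max(m.sum(),1)
        return s
    best=None
    p0=np.array(p0,float)
    for k in range(3):
        for sg in (1,-1):
            sx=np.vstack([p0]+[p0+sg*np.eye(3)[i]*steps[i] for i in range(3)])
            r=minimize(f,p0,method="Nelder-Mead",options=dict(initial_simplex=sx,xatol=1e-5,fatol=1e-5,maxiter=400))
            if best is None or r.fun<best.fun: best=r
        p0=best.x
    return best.x,best.fun
def ray(uv,c,z):
    R=cv2.Rodrigues(c["rvec"])[0]; d=R.T@np.linalg.inv(c["intrinsics"])@[uv[0],uv[1],1]; o=-R.T@np.array(c["tvec"]).ravel()
    return o+d*(z-o[2])/d[2]
def rel(b,t):
    d=R2(b[2]).T@(np.array(t[:2])-b[:2]); return np.r_[d,t[2]-b[2]]
E
python3 - <<'E'
from h import *
for n,pts in (("scene",[(345,193),(332,186),(260,206),(421,246),(225,285),(386,150)]),("side",[(325,217),(352,175),(250,246),(305,152),(365,275)])):
    c=read_camera(n); H=hsv(c)
    for u in pts: print(n,u,H[u[1],u[0]],ray(u,c,.027).round(3))
    crop=c["color"][130:310,200:450] if n=="scene" else c["color"][130:310,200:450]
    cv2.imwrite(f"pics/{n}_crop.png",cv2.resize(crop,None,fx=3.2,fy=3.2,interpolation=cv2.INTER_CUBIC)[:,:,::-1])
E
```

```text
scene (345, 193) [ 11 149 142] [0.515 0.026 0.027]
scene (332, 186) [ 10 148 145] [ 0.487 -0.006  0.027]
scene (260, 206) [ 10 153 142] [ 0.53  -0.205  0.027]
scene (421, 246) [ 12 168  70] [0.698 0.189 0.027]
scene (225, 285) [ 12 161  73] [ 0.742 -0.289  0.027]
scene (386, 150) [  7 116  75] [0.374 0.169 0.027]
side (325, 217) [ 11 173 124] [0.537 0.01  0.027]
side (352, 175) [ 12 193 123] [ 0.538 -0.209  0.027]
side (250, 246) [ 10 157  65] [0.668 0.188 0.027]
side (305, 152) [  8 189  58] [ 0.735 -0.276  0.027]
side (365, 275) [ 12 176  55] [0.37  0.163 0.027]
```

View pics/scene_crop.png

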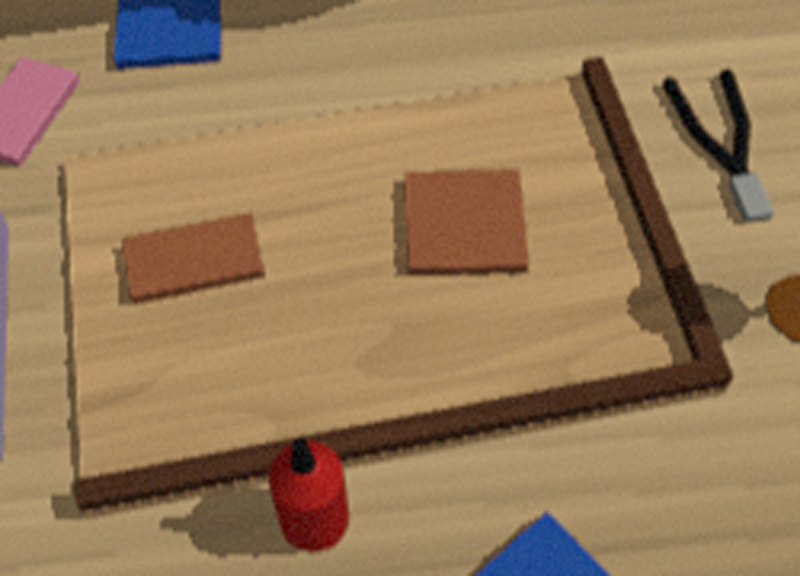

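View pics/side_crop.png

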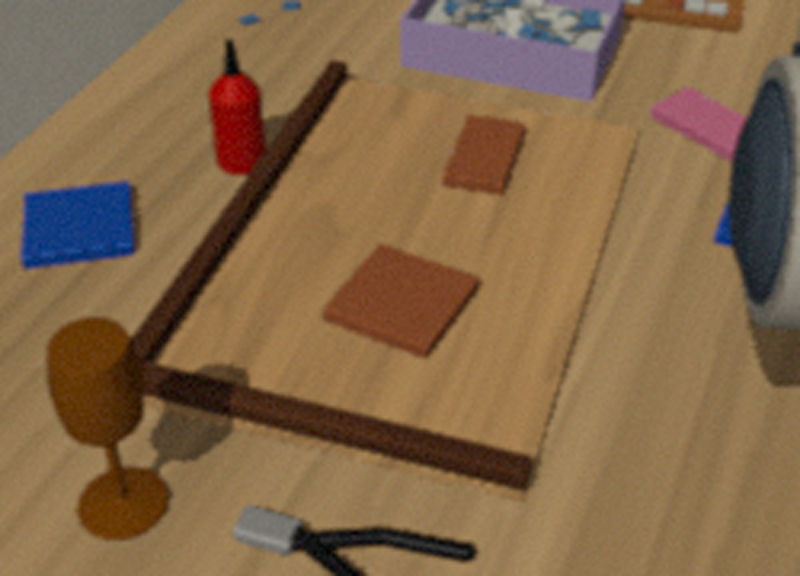

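The two terracotta tiles on the board are the ones meant: the square at scene (345,199) and the oblong at (260,210). The blue squares at (252,136) and (370,321) and the pink oblong at (206,165) lie off the board and are look-alikes. The goblet at (460,208) and nippers at (425,178) stand left of the end batten. The bottle at (296,285) is right behind the far batten. Next I fit the poses.

```bash
cat >> h.py <<'E'
def tmask(c,p0,kind):
    H=hsv(c).astype(int); m=((H[...,0]<=14)&(H[...,1]>115)&(H[...,2]>=75)&(H[...,2]<175)).astype(np.uint8)
    # restrict to neighbourhood of guess
    u=proj([[p0[0],p0[1],.02]],c)[0]; r=np.zeros_like(m); cv2.circle(r,tuple(int(v) for v in u),45,1,-1)
    m=cv2.morphologyEx(m*r,cv2.MORPH_OPEN,np.ones((3,3),np.uint8))
    n,l,st,ce=cv2.connectedComponentsWithStats(m)
    if n<2: return m*0
    k=1+np.argmax(st[1:,4]); return (l==k).astype(np.uint8)
def bmask(c):
    H=hsv(c).astype(int); m=((H[...,2]<95)&(H[...,1]>90)&((H[...,0]<=16))).astype(np.uint8)
    r=np.zeros_like(m)
    r=cv2.dilate((sil(tiles_boxes("batten",[.54,-.03,.15]),c)>0).astype(np.uint8),np.ones((13,13)))
    return cv2.morphologyEx(m*r,cv2.MORPH_OPEN,np.ones((2,2),np.uint8))
def overlay(c,items,fn,roi=(200,130,450,310)):
    im=c["color"][:,:,::-1].copy(); x0,y0,x1,y1=roi; f=3.2
    im=cv2.resize(im[y0:y1,x0:x1],None,fx=f,fy=f,interpolation=cv2.INTER_CUBIC)
    for k,p in items:
        for b in tiles_boxes(k,p):
            h=(cv2.convexHull(proj(b,c).astype(np.float32)).reshape(-1,2)+.5-[x0,y0])*f
            cv2.polylines(im,[np.round(h).astype(int)],True,(0,255,0),1)
    cv2.imwrite(fn,im)
E
python3 - <<'E'
from h import *
cs=[read_camera("scene"),read_camera("side")]
# initial from batten points, outer corner etc.
res={}
ms=[bmask(c) for c in cs]
for nm,idx in (("both",[0,1]),("scene",[0]),("side",[1])):
    res[nm]=fit("batten",[cs[i] for i in idx],[ms[i] for i in idx],[.545,-.03,.15],(.01,.01,.05)); print("batten",nm,res[nm])
B=res["both"][0]
T={}
for k,p0 in (("square",[.525,.02,0.05]),("oblong",[.534,-.207,.2])):
    mm=[tmask(c,p0,k) for c in cs]
    for nm,idx in (("both",[0,1]),("scene",[0]),("side",[1])):
        r=fit(k,[cs[i] for i in idx],[mm[i] for i in idx],p0); print(k,nm,r,"rel",rel(B,r[0]).round(4))
        if nm=="both":T[k]=r[0]
its=[("batten",B),("board",B),("square",T["square"]),("oblong",T["oblong"])]
overlay(cs[0],its,"pics/ov_scene.png"); overlay(cs[1],its,"pics/ov_side.png")
E
```

```text
batten both (array([ 0.5569994 , -0.05443582,  0.09914337]), np.float64(0.9161482326087992))
batten scene (array([ 0.56123965, -0.05558184,  0.08340922]), np.float64(0.4943945208141059))
batten side (array([ 0.55488001, -0.05320802,  0.09040727]), np.float64(0.37560404278670534))
square both (array([ 0.53000261,  0.02410396, -0.13100903]), np.float64(0.25058692232665597)) rel [-0.0191  0.0808 -0.2302]
square scene (array([ 0.5261232 ,  0.02449709, -0.10744091]), np.float64(0.12967409948542022)) rel [-0.0229  0.0816 -0.2066]
square side (array([ 0.53282924,  0.02265078, -0.06589531]), np.float64(0.1159049773755656)) rel [-0.0164  0.0791 -0.165 ]
oblong both (array([ 0.53913005, -0.20677679,  0.11133926]), np.float64(0.25722925601133195)) rel [-0.0329 -0.1498  0.0122]
oblong scene (array([ 0.53601794, -0.20682961,  0.15400867]), np.float64(0.1143202092695687)) rel [-0.036  -0.1496  0.0549]
oblong side (array([ 0.54020073, -0.20349232,  0.17552348]), np.float64(0.12817735231137423)) rel [-0.0315 -0.1467  0.0764]
```

```bash
sleep 1
```

```text
(no output)
```

View pics/ov_scene.png

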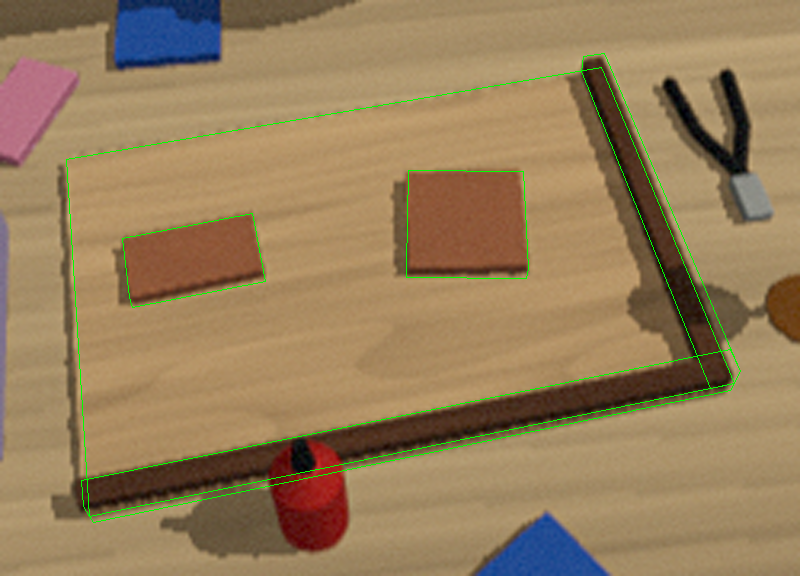

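View pics/ov_side.png

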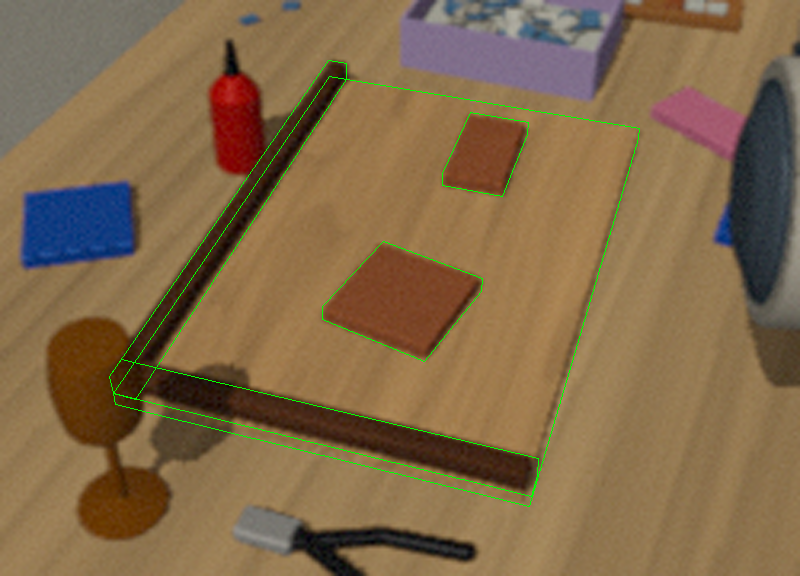

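```bash
python3 - <<'E'
from h import *
cs=[read_camera("scene"),read_camera("side")]
for c,n in zip(cs,("scene","side")):
    H=hsv(c).astype(int); m=bmask(c)
    v=H[...,2][m>0]; print(n,np.histogram(v,bins=range(20,100,6)))
def bm(c,t):
    H=hsv(c).astype(int); g=cv2.GaussianBlur(hsv(c)[...,2],(3,3),0)
    m=((g<t)&(H[...,0]<=18)).astype(np.uint8)
    r=cv2.dilate((sil(tiles_boxes("batten",[.557,-.054,.09]),c)>0).astype(np.uint8),np.ones((17,17)))
    m=m*r
    n,l,st,ce=cv2.connectedComponentsWithStats(m); k=1+np.argmax(st[1:,4]); return (l==k).astype(np.uint8)
im=[]
for t in (76,82,88):
    ms=[bm(c,t) for c in cs]
    for nm,idx in (("both",[0,1]),("scene",[0]),("side",[1])):
        r=fit("batten",[cs[i] for i in idx],[ms[i] for i in idx],[.557,-.054,.09],(.006,.006,.02)); print(t,nm,r)
    if t==82: im=[cv2.resize(m[130:310,200:450]*255,None,fx=1.6,fy=1.6) for m in ms]
cv2.imwrite("pics/bm.png",np.hstack(im))
E
```

```text
scene (array([  2,  13,  65, 156, 179,  73,  78, 158, 444, 579, 367,  89,  63]), array([20, 26, 32, 38, 44, 50, 56, 62, 68, 74, 80, 86, 92, 98]))
side (array([ 11,  85, 131, 116,  90, 154, 389, 551, 327, 149,  95,  62,  42]), array([20, 26, 32, 38, 44, 50, 56, 62, 68, 74, 80, 86, 92, 98]))
76 both (array([ 0.55701984, -0.05984231,  0.09005446]), np.float64(4.056061679656826))
76 scene (array([ 0.55701085, -0.06008527,  0.09056957]), np.float64(3.620670039517733))
76 side (array([ 0.55906996, -0.05801953,  0.08624168]), np.float64(0.39570968961162273))
82 both (array([ 0.56133082, -0.05846209,  0.10586879]), np.float64(1.4009928397681268))
82 scene (array([ 0.55682342, -0.05812731,  0.08906745]), np.float64(1.0524507010781519))
82 side (array([ 0.55922312, -0.05694681,  0.09719208]), np.float64(0.3305682324365666))
88 both (array([ 0.55906719, -0.05805137,  0.08703885]), np.float64(1.1290696010353962))
88 scene (array([ 0.55784374, -0.05811921,  0.09233684]), np.float64(0.8076859601556053))
88 side (array([ 0.55962129, -0.05678439,  0.09665069]), np.float64(0.30622150710646284))
```

```bash
sleep 1
```

```text
(no output)
```

View pics/bm.png

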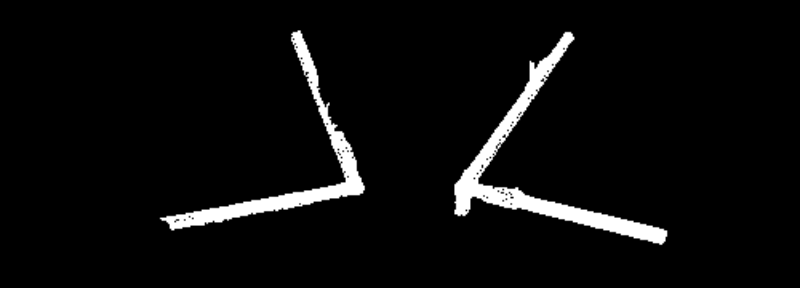

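```bash
python3 - <<'E'
from h import *
cs=[read_camera("scene"),read_camera("side")]
B=[.5585,-.057,.092]
print(telemetry.get_state()["clock"])
overlay(cs[0],[("batten",B),("board",B)],"pics/ov_scene2.png"); overlay(cs[1],[("batten",B),("board",B)],"pics/ov_side2.png")
E
```

```text
2.15
```

```bash
sleep 1
```

```text
(no output)
```

View pics/ov_scene2.png

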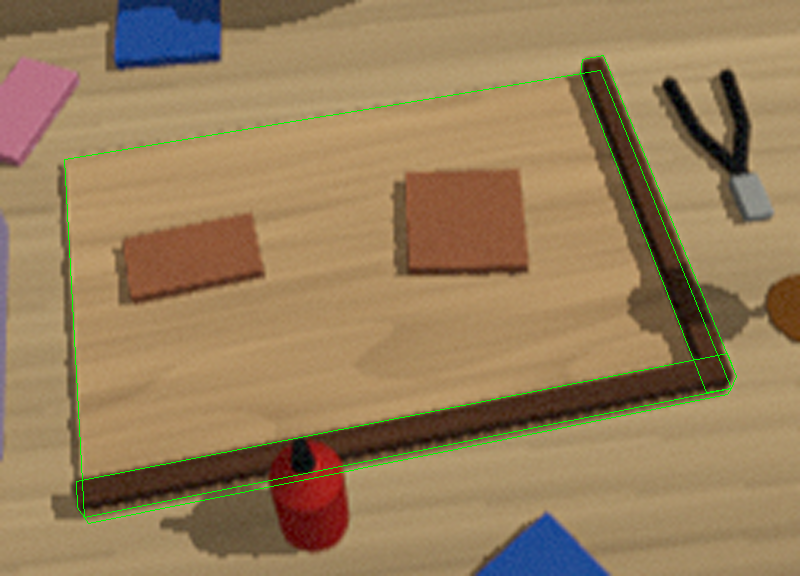

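View pics/ov_side2.png

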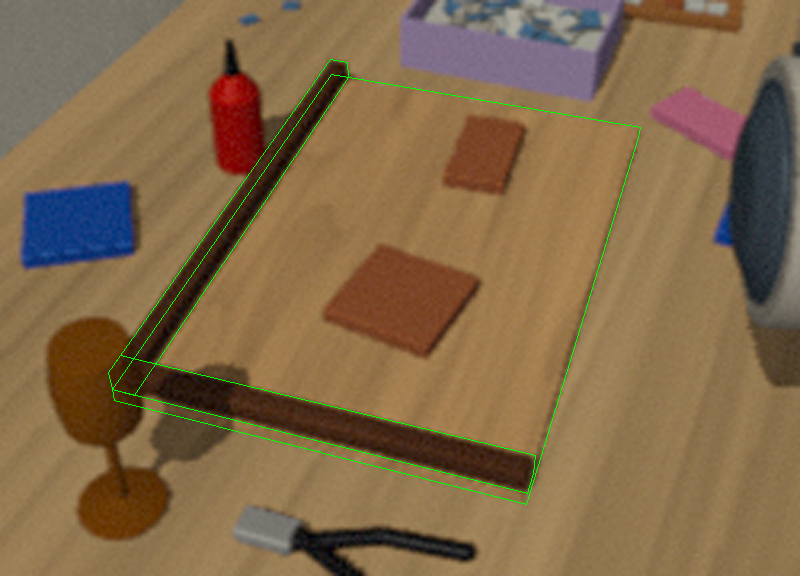

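```bash
cat > g.py <<'E'
import sys,numpy as np
from workcell import telemetry
from scipy.spatial.transform import Rotation as Ro
from h import R2
B=np.array([.558,-.057,.09])
def st(): 
    s=telemetry.get_state(); q=s["ee_rot"]; M=Ro.from_quat(np.r_[q[1:],q[0]]).as_matrix(); return s,M
def goto(bx,by,z,yaw):  # target in board frame, yaw rel. to board
    s,M=st(); w=np.r_[R2(B[2])@[bx,by]+B[:2],z]; psi=np.arctan2(M[1,0],M[0,0])
    d=M.T@(w-s["tool_pos"])*100
    Rz=Ro.from_euler('z',B[2]+yaw).as_matrix()@np.diag([1,-1,-1.])
    tb=R2(B[2]).T@(s["tool_pos"][:2]-B[:2])
    print("t",round(s["clock"],2),"board xy",tb.round(4),"z",s["tool_pos"][2].round(4),"yaw",round(psi-B[2],3),"F",s["force"].round(1),"w",round(s["grip_width"],4))
    print(" slide cm (tool now)",d.round(2)," rotvec",Ro.from_matrix(M.T@Rz).as_rotvec().round(3), "slide in target axes",(Rz.T@(w-s["tool_pos"])*100).round(2))
if __name__=="__main__":
    a=[float(v) for v in sys.argv[1:]]; goto(*a)
E
python3 - <<'E'
from h import *
from g import B
c=[read_camera("scene"),read_camera("side")]
for n,u,k in (("gob base",(453,228),0),("gob",(238,289),1),("bottle",(297,296),0),("bottle",(274,182),1),("nip",(434,193),0),("tub near corner",(203,191),0)):
    w=ray(u,c[k],0.0); print(n,w.round(3),rel(B,np.r_[w[:2],0]).round(3))
E
python3 g.py -.107 .08 .2 0
```

```text
gob base [0.643 0.296 0.   ] [ 0.116  0.343 -0.09 ]
gob [0.636 0.299 0.   ] [ 0.11   0.347 -0.09 ]
bottle [ 0.778 -0.126  0.   ] [ 0.213 -0.088 -0.09 ]
bottle [ 0.768 -0.111  0.   ] [ 0.204 -0.072 -0.09 ]
nip [0.526 0.278 0.   ] [-0.002  0.336 -0.09 ]
tub near corner [ 0.44 -0.37  0.  ] [-0.145 -0.301 -0.09 ]
t 2.25 board xy [-0.3541 -0.4864] z 0.2313 yaw 0.32 F [-0.1  0.8 -0. ] w 0.0853
 slide cm (tool now) [ 41.27 -45.99   3.13]  rotvec [-0.    0.    0.32] slide in target axes [ 24.71 -56.64   3.13]
```

```bash
python3 -m creep '[{"dr":[0,0,0.108],"slide":[0,0,0],"claw":90},{"dr":[0,0,0.108],"slide":[0,0,0],"claw":90},{"dr":[0,0,0.108],"slide":[0,0,0],"claw":90},{"dr":[0,0,0],"slide":[1,-3,0],"claw":90},{"dr":[0,0,0],"slide":[1.2,-3.9,0],"claw":90}]'; python3 g.py -.107 .08 .2 0
```

```text
clock: 2.67
tool_pos: [0.2648, -0.5073, 0.2306]
ee_rot: [0.002, 0.999, 0.033, 0.0]
force: [1.0, -0.3, -0.9]
grip_width: 0.0554
t 2.67 board xy [-0.3325 -0.4221] z 0.2306 yaw -0.024 F [ 1.  -0.3 -0.9] w 0.0554
 slide cm (tool now) [ 21.34 -50.75   2.88]  rotvec [ 0.004 -0.    -0.024] slide in target axes [ 22.55 -50.21   3.06]
```

```bash
python3 -m creep '[{"dr":[0,0,-0.024],"slide":[1.7,-4,0],"claw":90},{"dr":[0,0,0],"slide":[1.7,-4,0],"claw":90},{"dr":[0,0,0],"slide":[1.7,-4,0],"claw":90},{"dr":[0,0,0],"slide":[1.7,-4,0],"claw":90},{"dr":[0,0,0],"slide":[1.7,-4,0],"claw":90}]'
python3 -m creep '[{"dr":[0,0,0],"slide":[1.7,-4,0],"claw":90},{"dr":[0,0,0],"slide":[1.7,-4,0],"claw":90},{"dr":[0,0,0],"slide":[1.7,-4,0],"claw":90},{"dr":[0,0,0],"slide":[1.7,-4,0],"claw":90},{"dr":[0,0,0],"slide":[0,0,0],"claw":90}]'; python3 g.py -.107 .08 .1 0
```

```text
clock: 3.08
tool_pos: [0.3287, -0.3062, 0.2296]
ee_rot: [0.002, 0.999, 0.043, 0.001]
force: [1.5, 0.0, 0.3]
grip_width: 0.0554
clock: 3.5
tool_pos: [0.3799, -0.1415, 0.2298]
ee_rot: [0.002, 0.999, 0.044, 0.002]
force: [0.0, -1.2, -0.2]
grip_width: 0.0553
t 3.5 board xy [-0.185  -0.0682] z 0.2298 yaw -0.002 F [ 0.  -1.2 -0.2] w 0.0553
 slide cm (tool now) [  7.74 -14.89  12.93]  rotvec [ 0.005 -0.003 -0.002] slide in target axes [  7.8  -14.82  12.98]
```

```bash
python3 -m creep '[{"dr":[0,0,0],"slide":[1.9,-3.6,1.5],"claw":90},{"dr":[0,0,0],"slide":[1.9,-3.7,2.5],"claw":90},{"dr":[0,0,0],"slide":[1.9,-3.7,3],"claw":90},{"dr":[0,0,0],"slide":[1.9,-3.7,3],"claw":90},{"dr":[0.005,-0.003,0],"slide":[0,0,2.5],"claw":90}]'; python3 g.py -.107 .08 .03 0
python3 - <<'E'
from h import *
for n in ("wrist","side"):
    c=read_camera(n); cv2.imwrite(f"pics/{n}_a.png",c["color"][:,:,::-1])
E
```

```text
clock: 3.92
tool_pos: [0.4396, -0.0095, 0.1227]
ee_rot: [0.003, 0.999, 0.044, 0.008]
force: [0.2, -1.2, -0.3]
grip_width: 0.0553
t 3.92 board xy [-0.1136  0.058 ] z 0.1227 yaw -0.001 F [ 0.2 -1.2 -0.3] w 0.0553
 slide cm (tool now) [ 0.51 -2.27  9.26]  rotvec [ 0.007 -0.016 -0.001] slide in target axes [ 0.66 -2.2   9.27]
```

```bash
sleep 1
```

```text
(no output)
```

View pics/wrist_a.png

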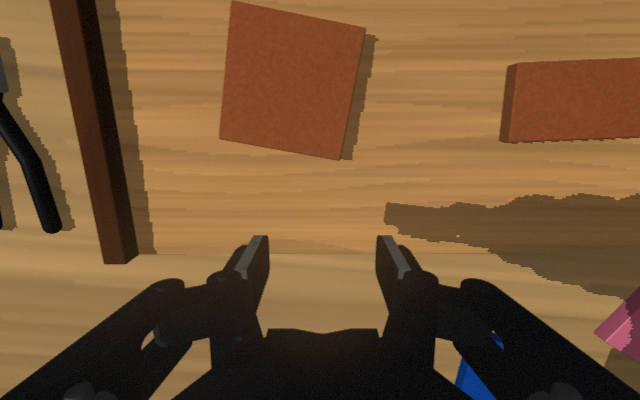

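View pics/side_a.png

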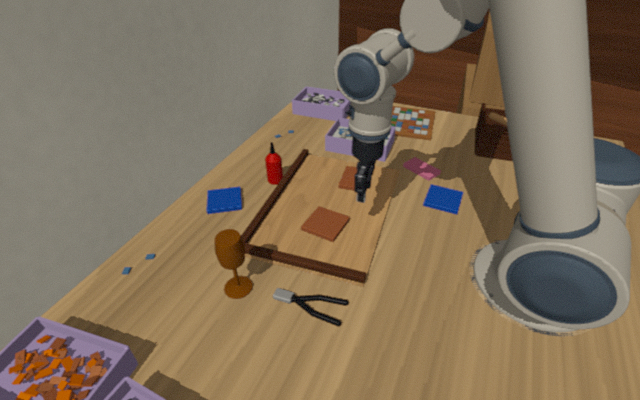

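```bash
python3 -m creep '[{"dr":[0.007,-0.016,0],"slide":[0.4,-1.2,2],"claw":90},{"dr":[0,0,0],"slide":[0.2,-0.6,2.2],"claw":90},{"dr":[0,0,0],"slide":[0,0,2],"claw":90},{"dr":[0,0,0],"slide":[0,0,1],"claw":90},{"dr":[0,0,0],"slide":[0,0,0],"claw":90}]'; python3 g.py -.107 .08 .012 0
python3 - <<'E'
from h import *
for n in ("wrist",):
    c=read_camera(n); cv2.imwrite(f"pics/{n}_b.png",c["color"][:,:,::-1])
E
```

```text
clock: 4.43
tool_pos: [0.443, 0.0026, 0.0516]
ee_rot: [0.0, 0.999, 0.043, -0.002]
force: [-1.0, -1.1, 0.6]
grip_width: 0.0551
t 4.43 board xy [-0.1092  0.0697] z 0.0516 yaw -0.005 F [-1.  -1.1  0.6] w 0.0551
 slide cm (tool now) [ 0.23 -1.04  3.96]  rotvec [ 0.     0.004 -0.005] slide in target axes [ 0.22 -1.03  3.96]
```

```bash
sleep 1
```

```text
(no output)
```

View pics/wrist_b.png

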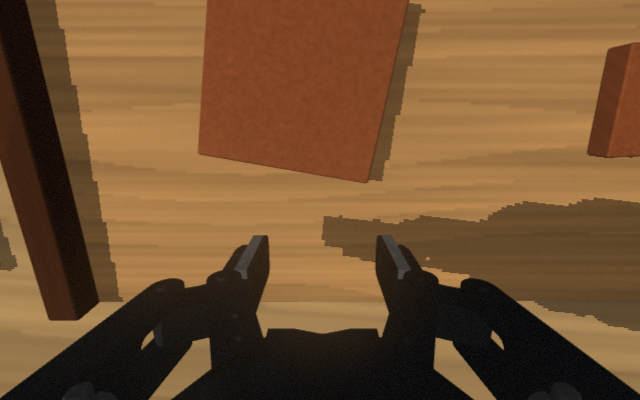

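Square's near edge spans columns 200–368. The fingers (240–400) sit right of it by ~40 px, so I shift ~1 cm left and descend.

```bash
python3 -m creep '[{"dr":[0,0.004,0],"slide":[0.2,-1.1,0.8],"claw":90},{"dr":[0,0,0],"slide":[0,-0.4,1.2],"claw":90},{"dr":[0,0,0],"slide":[0,0,1],"claw":90},{"dr":[0,0,0],"slide":[0,0,0.5],"claw":90},{"dr":[0,0,0],"slide":[0,0,0.3],"claw":90}]'; python3 g.py -.107 .08 .012 0
```

```text
clock: 4.9
tool_pos: [0.4481, 0.017, 0.0187]
ee_rot: [0.001, 0.999, 0.04, 0.005]
force: [0.4, -0.5, -0.1]
grip_width: 0.0553
t 4.9 board xy [-0.1028  0.0836] z 0.0187 yaw -0.01 F [ 0.4 -0.5 -0.1] w 0.0553
 slide cm (tool now) [-0.42  0.36  0.67]  rotvec [ 0.002 -0.011 -0.01 ] slide in target axes [-0.42  0.36  0.67]
```

```bash
python3 -m creep '[{"dr":[0.002,-0.011,-0.01],"slide":[0,0,0.5],"claw":90},{"dr":[0,0,0],"slide":[0.8,0,0.1],"claw":90},{"dr":[0,0,0],"slide":[1,0,0],"claw":90},{"dr":[0,0,0],"slide":[1,0,0],"claw":90},{"dr":[0,0,0],"slide":[1,0,0],"claw":90}]'; python3 g.py .03 .08 .013 0
```

```text
clock: 5.32
tool_pos: [0.4875, 0.0205, 0.0136]
ee_rot: [-0.0, 0.999, 0.045, -0.002]
force: [-1.5, -0.8, -0.5]
grip_width: 0.0555
t 5.32 board xy [-0.0633  0.0836] z 0.0136 yaw 0.0 F [-1.5 -0.8 -0.5] w 0.0555
 slide cm (tool now) [9.33 0.36 0.03]  rotvec [-0.     0.003  0.   ] slide in target axes [9.33 0.36 0.06]
```

```bash
python3 -m creep '[{"dr":[0,0.003,0],"slide":[1.2,0,0],"claw":90},{"dr":[0,0,0],"slide":[1.5,0,0],"claw":90},{"dr":[0,0,0],"slide":[1.5,0,0],"claw":90},{"dr":[0,0,0],"slide":[1.5,0,0],"claw":90},{"dr":[0,0,0],"slide":[1.2,0,0],"claw":90}]'; python3 g.py .03 .08 .013 0
python3 - <<'E'
from h import *
for n in ("wrist",):
    c=read_camera(n); cv2.imwrite(f"pics/{n}_c.png",c["color"][:,:,::-1])
E
```

```text
clock: 5.73
tool_pos: [0.5624, 0.0273, 0.0153]
ee_rot: [-0.0, 0.999, 0.045, -0.001]
force: [-1.4, -0.7, -1.3]
grip_width: 0.0552
t 5.73 board xy [0.0119 0.0836] z 0.0153 yaw -0.0 F [-1.4 -0.7 -1.3] w 0.0552
 slide cm (tool now) [1.81 0.35 0.23]  rotvec [-0.     0.001 -0.   ] slide in target axes [1.81 0.36 0.23]
```

```bash
sleep 1
```

```text
(no output)
```

View pics/wrist_c.png

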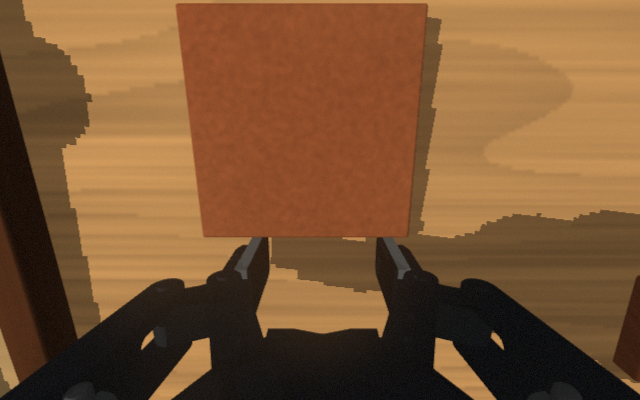

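The square is now aligned with the fingers: its near edge is level at row 237 and it is centred. I carry on to the far batten.

```bash
python3 -m creep '[{"dr":[0,0,0],"slide":[1,0,0.2],"claw":90},{"dr":[0,0,0],"slide":[0.7,0,0],"claw":90},{"dr":[0,0,0],"slide":[0.4,0,0],"claw":90},{"dr":[0,0,0],"slide":[0.4,0,0],"claw":90},{"dr":[0,0,0],"slide":[0.3,0,0],"claw":90}]'; python3 g.py .039 .08 .013 0
```

```text
clock: 6.2
tool_pos: [0.5891, 0.03, 0.0138]
ee_rot: [-0.0, 0.999, 0.045, -0.005]
force: [-21.3, -4.4, 14.5]
grip_width: 0.0553
t 6.2 board xy [0.0388 0.0839] z 0.0138 yaw 0.0 F [-21.3  -4.4  14.5] w 0.0553
 slide cm (tool now) [0.02 0.39 0.08]  rotvec [-0.001  0.011  0.   ] slide in target axes [0.02 0.39 0.08]
```

```bash
python3 -m creep '[{"dr":[0,0,0],"slide":[0.3,0,0],"claw":90},{"dr":[0,0,0],"slide":[0.4,0,0],"claw":90},{"dr":[0,0,0],"slide":[0,0,0],"claw":90},{"dr":[0,0,0],"slide":[-1.5,0,0],"claw":90},{"dr":[0,0,0],"slide":[-2,0,-2],"claw":90}]'; python3 g.py .039 .08 .013 0
python3 - <<'E'
from h import *
for n in ("scene","side"):
    c=read_camera(n); overlay(c,[("batten",[.558,-.057,.09])],f"pics/{n}_d.png")
E
```

```text
clock: 6.62
tool_pos: [0.554, 0.0269, 0.0326]
ee_rot: [-0.0, 0.999, 0.045, -0.014]
force: [-2.1, 0.2, 0.7]
grip_width: 0.0555
t 6.62 board xy [0.0036 0.0839] z 0.0326 yaw 0.0 F [-2.1  0.2  0.7] w 0.0555
 slide cm (tool now) [3.6  0.4  1.87]  rotvec [-0.002  0.028  0.   ] slide in target axes [3.54 0.39 1.96]
```

```bash
sleep 1
```

```text
(no output)
```

View pics/side_d.png

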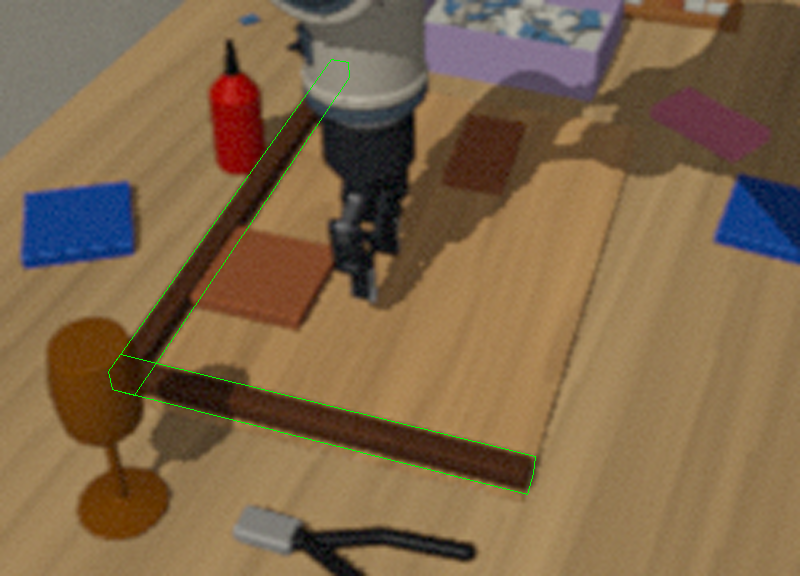

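```bash
python3 -m creep '[{"dr":[0,0.02,-0.12],"slide":[0,0,-2.5],"claw":90},{"dr":[0,0,-0.12],"slide":[0,0,-2],"claw":90},{"dr":[0,0,-0.12],"slide":[0,2,0],"claw":90},{"dr":[0,0,-0.12],"slide":[0,2,0],"claw":90},{"dr":[0,0,-0.12],"slide":[0,2,0],"claw":90}]' >/dev/null
python3 -m creep '[{"dr":[0,0,-0.12],"slide":[0,2,0],"claw":90},{"dr":[0,0,-0.12],"slide":[0,2,0],"claw":90},{"dr":[0,0,-0.12],"slide":[0,2,0],"claw":90},{"dr":[0,0,-0.12],"slide":[0,0,0],"claw":90},{"dr":[0,0,-0.12],"slide":[0,0,0],"claw":90}]'; python3 g.py .1 -.01 .013 1.5708
```

```text
clock: 7.55
tool_pos: [0.6326, -0.0722, 0.0857]
ee_rot: [0.001, 0.786, 0.618, 0.002]
force: [-0.7, 0.9, 1.1]
grip_width: 0.0554
t 7.55 board xy [ 0.073  -0.0219] z 0.0857 yaw 1.241 F [-0.7  0.9  1.1] w 0.0554
 slide cm (tool now) [1.98 2.14 7.29]  rotvec [ 0.005 -0.001 -0.329] slide in target axes [1.19 2.7  7.27]
```

```bash
python3 -m creep '[{"dr":[0.003,0,-0.11],"slide":[0,0,1],"claw":90},{"dr":[0,0,-0.11],"slide":[0,0,1],"claw":90},{"dr":[0,0,-0.11],"slide":[0,0,1],"claw":90},{"dr":[0,0,0],"slide":[0.6,1.4,1],"claw":90},{"dr":[0,0,0],"slide":[0,0.9,0.5],"claw":90}]'; python3 g.py .098 -.01 .013 1.5708
python3 - <<'E'
from h import *
for n in ("wrist",):
    c=read_camera(n); cv2.imwrite(f"pics/{n}_e.png",c["color"][:,:,::-1])
E
```

```text
clock: 7.97
tool_pos: [0.6589, -0.0655, 0.0407]
ee_rot: [0.003, 0.665, 0.747, 0.003]
force: [-0.3, 0.3, 0.1]
grip_width: 0.0556
t 7.97 board xy [ 0.0997 -0.0175] z 0.0407 yaw 1.596 F [-0.3  0.3  0.1] w 0.0556
 slide cm (tool now) [ 0.76 -0.17  2.77]  rotvec [0.008 0.001 0.025] slide in target axes [ 0.75 -0.17  2.77]
```

```bash
sleep 1
```

```text
(no output)
```

View pics/wrist_e.png

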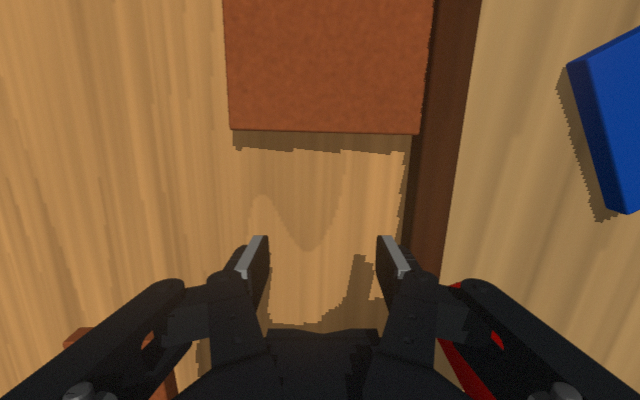

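```bash
python3 -m creep '[{"dr":[0.008,0,0.025],"slide":[0,-0.5,0],"claw":135},{"dr":[0,0,0],"slide":[0.3,0,0],"claw":135},{"dr":[0,0,0],"slide":[0,0,1],"claw":135},{"dr":[0,0,0],"slide":[0,0,1],"claw":135},{"dr":[0,0,0],"slide":[0,0,0.6],"claw":135}]'; python3 g.py .095 .119 .014 1.5708
```

```text
clock: 8.43
tool_pos: [0.6573, -0.0639, 0.0138]
ee_rot: [0.002, 0.675, 0.738, 0.001]
force: [-0.6, -0.1, -0.7]
grip_width: 0.0402
t 8.43 board xy [ 0.0983 -0.0158] z 0.0138 yaw 1.569 F [-0.6 -0.1 -0.7] w 0.0402
 slide cm (tool now) [13.48 -0.35 -0.05]  rotvec [ 0.005  0.002 -0.001] slide in target axes [13.48 -0.33 -0.02]
```

```bash
python3 -m creep '[{"dr":[0.005,0.002,0],"slide":[1,-0.3,0],"claw":135},{"dr":[0,0,0],"slide":[1.3,0,0],"claw":135},{"dr":[0,0,0],"slide":[1.5,0,0],"claw":135},{"dr":[0,0,0],"slide":[1.5,0,0],"claw":135},{"dr":[0,0,0],"slide":[1.5,0,0],"claw":135}]'; python3 g.py .097 .119 .014 1.5708
python3 - <<'E'
from h import *
for n in ("wrist",):
    c=read_camera(n); cv2.imwrite(f"pics/{n}_f.png",c["color"][:,:,::-1])
E
```

```text
clock: 8.85
tool_pos: [0.6462, 0.0071, 0.0115]
ee_rot: [-0.001, 0.676, 0.737, -0.001]
force: [0.3, -1.1, -1.5]
grip_width: 0.0402
t 8.85 board xy [0.0936 0.0559] z 0.0115 yaw 1.567 F [ 0.3 -1.1 -1.5] w 0.0402
 slide cm (tool now) [ 6.31  0.31 -0.25]  rotvec [-0.003 -0.    -0.004] slide in target axes [ 6.31  0.34 -0.25]
```

```bash
sleep 1
```

```text
(no output)
```

View pics/wrist_f.png

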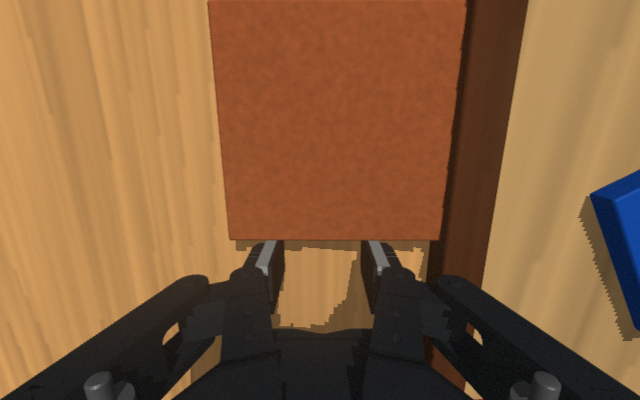

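```bash
python3 -m creep '[{"dr":[-0.003,0,-0.003],"slide":[1.3,0,-0.2],"claw":135},{"dr":[0,0,0],"slide":[1.4,0,-0.05],"claw":135},{"dr":[0,0,0],"slide":[1.4,0,0],"claw":135},{"dr":[0,0,0],"slide":[1,0,0],"claw":135},{"dr":[0,0,0],"slide":[0.4,0,0],"claw":135}]'; python3 g.py .097 .119 .014 1.5708
```

```text
clock: 9.32
tool_pos: [0.64, 0.0698, 0.0153]
ee_rot: [0.002, 0.672, 0.74, -0.002]
force: [1.0, -81.3, 1.2]
grip_width: 0.0402
t 9.32 board xy [0.0931 0.1189] z 0.0153 yaw 1.577 F [  1.  -81.3   1.2] w 0.0402
 slide cm (tool now) [0.01 0.39 0.13]  rotvec [0.    0.006 0.006] slide in target axes [0.01 0.39 0.13]
```

```bash
python3 -m creep '[{"dr":[0,0,0],"slide":[0,0,0],"claw":135},{"dr":[0,0,0],"slide":[-0.8,0,0],"claw":135},{"dr":[0,0,0],"slide":[-2,0,0],"claw":135},{"dr":[0,0,0],"slide":[-2,0,-2],"claw":135},{"dr":[0,0,0],"slide":[-2,0,-3],"claw":135}]'; python3 g.py .097 .119 .014 1.5708
python3 - <<'E'
from h import *
B=[.558,-.057,.09]; p=np.r_[R2(.09)@[.1,.18]+B[:2],.09]
for n in ("scene","side","wrist"):
    c=read_camera(n); 
    if n=="wrist": cv2.imwrite(f"pics/{n}_g.png",c["color"][:,:,::-1]); continue
    overlay(c,[("batten",B)],f"pics/{n}_g.png")
    m=tmask(c,p,"square"); f=fit("square",[c],[m],p,(.004,.004,.03)); print(n,f,rel(np.array(B),f[0]))
E
```

```text
clock: 9.73
tool_pos: [0.643, 0.005, 0.0618]
ee_rot: [-0.0, 0.67, 0.742, -0.006]
force: [1.0, -0.1, 0.4]
grip_width: 0.0403
t 9.73 board xy [0.0903 0.0541] z 0.0618 yaw 1.584 F [ 1.  -0.1  0.4] w 0.0403
 slide cm (tool now) [6.52 0.8  4.73]  rotvec [-0.01   0.008  0.013] slide in target axes [6.49 0.67 4.78]
scene (array([0.64309855, 0.13158677, 0.10787291]), np.float64(0.10019568964400036)) [0.10170403 0.18017497 0.01787291]
side (array([0.64591493, 0.11810489, 0.10502733]), np.float64(0.32891536361379997)) [0.10329729 0.16649453 0.01502733]
```

```bash
sleep 1
```

```text
(no output)
```

View pics/wrist_g.png

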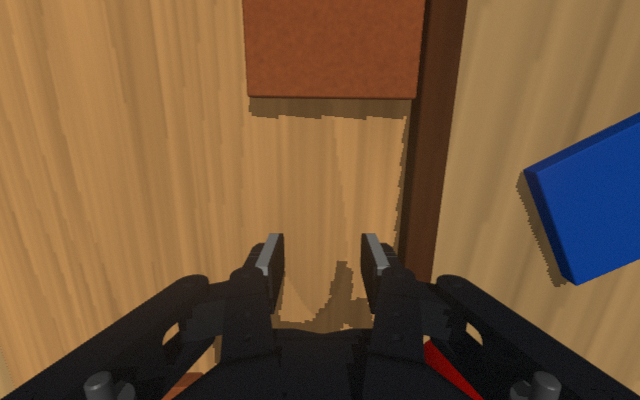

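View pics/side_g.png

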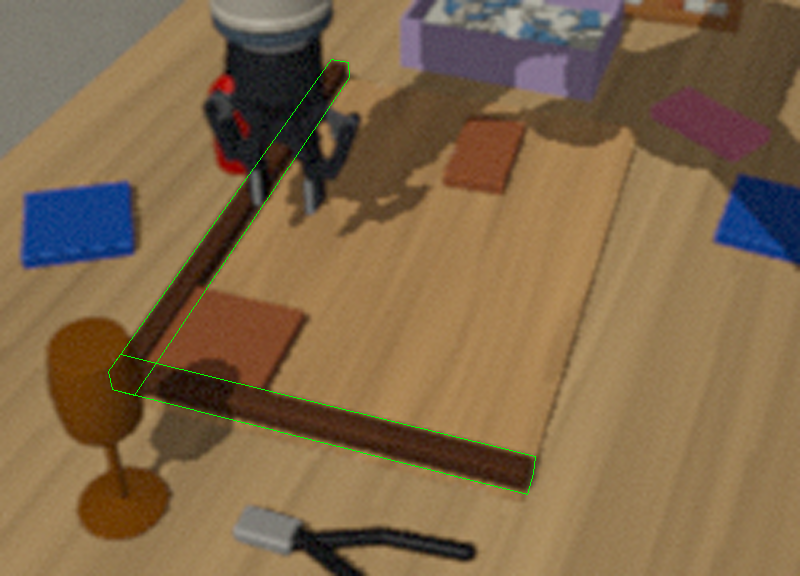

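View pics/scene_g.png

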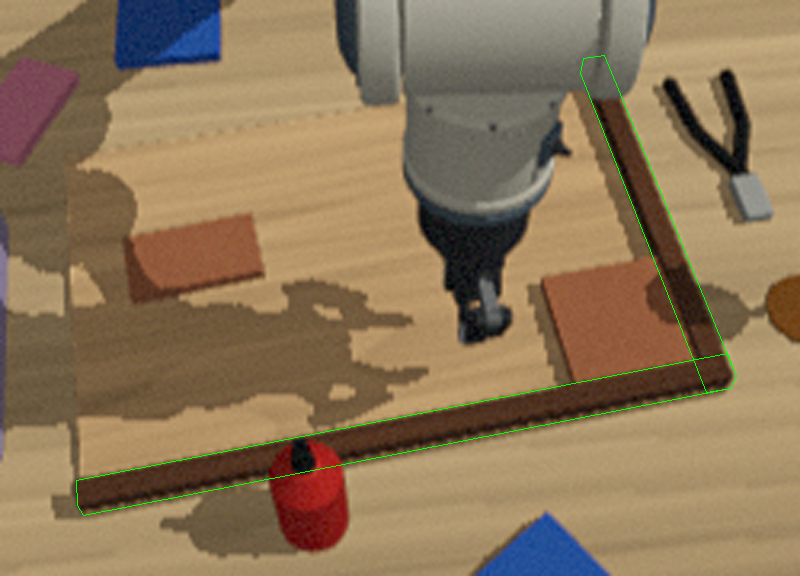

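```bash
python3 -m creep '[{"dr":[-0.01,0.008,0.013],"slide":[-2,-1,-3],"claw":150},{"dr":[0,0,0],"slide":[-3.6,-1.5,-2],"claw":150},{"dr":[0,0,0],"slide":[-3.8,-1.5,0],"claw":150},{"dr":[0,0,0],"slide":[-3.8,-1.6,0],"claw":150},{"dr":[0,0,0],"slide":[-3.8,-1.6,0],"claw":150}]'>/dev/null
python3 -m creep '[{"dr":[0,0,0],"slide":[-3.8,-1.6,0],"claw":150},{"dr":[0,0,0],"slide":[-3.8,-1.6,0],"claw":150},{"dr":[0,0,0],"slide":[-3.8,-1.6,0],"claw":150},{"dr":[0,0,0],"slide":[-2,-0.5,0],"claw":150},{"dr":[0,0,0],"slide":[0,0,0],"claw":150}]'
python3 g.py -.034 -.245 .014 1.5708
python3 - <<'E'
from h import *
for n in ("wrist",):
    c=read_camera(n); cv2.imwrite(f"pics/{n}_h.png",c["color"][:,:,::-1])
E
```

```text
clock: 10.72
tool_pos: [0.545, -0.3122, 0.1105]
ee_rot: [0.001, 0.673, 0.74, 0.004]
force: [-0.0, -0.6, -0.6]
grip_width: 0.0356
t 10.72 board xy [-0.0358 -0.253 ] z 0.1105 yaw 1.576 F [-0.  -0.6 -0.6] w 0.0356
 slide cm (tool now) [0.76 0.13 9.65]  rotvec [ 0.006 -0.004  0.005] slide in target axes [0.8  0.18 9.65]
```

```bash
sleep 1
```

```text
(no output)
```

View pics/wrist_h.png

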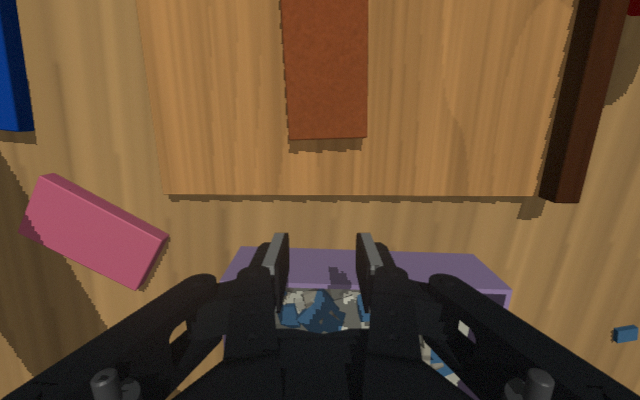

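```bash
python3 - <<'E'
from h import *
from g import B
c=read_camera("wrist")
for u,z in (((330,247),.06),((330,288),.06),((327,137),.027),((290,139),.027),((366,136),.027),((284,10),.027),((367,10),.027),((167,194),.012),((543,196),.012),((270,240),.11),((365,240),.11)):
    w=ray(u,c,z); print(u,rel(B,np.r_[w[:2],0]).round(4)[:2])
E
```

```text
(330, 247) [-0.0291 -0.2737]
(330, 288) [-0.0287 -0.3071]
(327, 137) [-0.0313 -0.1987]
(290, 139) [-0.0593 -0.2003]
(366, 136) [-0.0018 -0.1978]
(284, 10) [-0.0613 -0.1141]
(367, 10) [-0.0049 -0.1137]
(167, 194) [-0.1661 -0.2478]
(543, 196) [ 0.1542 -0.2483]
(270, 240) [-0.0626 -0.2463]
(365, 240) [-0.0126 -0.2461]
```

```bash
python3 -m creep '[{"dr":[0.006,-0.004,0.005],"slide":[0.9,0.2,2.5],"claw":150},{"dr":[0,0,0],"slide":[0.8,0.1,2.5],"claw":150},{"dr":[0,0,0],"slide":[0,0,2],"claw":150},{"dr":[0,0,0],"slide":[0,0,1.5],"claw":150},{"dr":[0,0,0],"slide":[0,0,0.8],"claw":150}]'; python3 g.py -.032 -.005 .014 1.5708
```

```text
clock: 11.23
tool_pos: [0.5506, -0.2826, 0.0151]
ee_rot: [0.001, 0.672, 0.741, 0.001]
force: [-0.9, 0.5, -0.2]
grip_width: 0.0349
t 11.23 board xy [-0.0277 -0.224 ] z 0.0151 yaw 1.578 F [-0.9  0.5 -0.2] w 0.0349
 slide cm (tool now) [21.9  -0.28  0.13]  rotvec [ 0.002 -0.001  0.007] slide in target axes [21.9  -0.43  0.11]
```

```bash
python3 -m creep '[{"dr":[0.002,0,0.007],"slide":[0.4,-0.4,0.1],"claw":150},{"dr":[0,0,0],"slide":[1.2,0,0],"claw":150},{"dr":[0,0,0],"slide":[1.5,0,0],"claw":150},{"dr":[0,0,0],"slide":[1.5,0,0],"claw":150},{"dr":[0,0,0],"slide":[1.5,0,0],"claw":150}]'; python3 g.py -.032 -.016 .014 1.5708
python3 - <<'E'
from h import *
for n in ("wrist",):
    c=read_camera(n); cv2.imwrite(f"pics/{n}_i.png",c["color"][:,:,::-1])
E
```

```text
clock: 11.65
tool_pos: [0.5411, -0.2153, 0.0142]
ee_rot: [-0.0, 0.674, 0.738, 0.0]
force: [0.8, -1.5, -1.2]
grip_width: 0.0353
t 11.65 board xy [-0.031  -0.1561] z 0.0142 yaw 1.572 F [ 0.8 -1.5 -1.2] w 0.0353
 slide cm (tool now) [14.01 -0.08  0.04]  rotvec [ 0.    -0.001  0.001] slide in target axes [14.01 -0.1   0.02]
```

```bash
sleep 1
```

```text
(no output)
```

View pics/wrist_i.png

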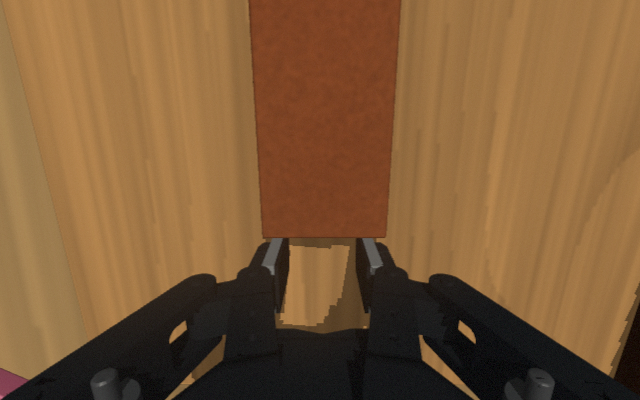

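Oblong is centred and square on the fingers (end at row 237, columns 262–387). Keep pushing.

```bash
python3 -m creep '[{"dr":[0,0,0],"slide":[1.5,0,0],"claw":150},{"dr":[0,0,0],"slide":[1.5,0,0],"claw":150},{"dr":[0,0,0],"slide":[1.5,0,0],"claw":150},{"dr":[0,0,0],"slide":[1.5,0,0],"claw":150},{"dr":[0,0,0],"slide":[1.5,0,0],"claw":150}]'; python3 g.py -.032 -.016 .014 1.5708
```

```text
clock: 12.12
tool_pos: [0.5337, -0.1304, 0.0174]
ee_rot: [0.001, 0.673, 0.739, 0.001]
force: [-0.7, -2.3, -1.0]
grip_width: 0.0354
t 12.12 board xy [-0.0308 -0.0709] z 0.0174 yaw 1.574 F [-0.7 -2.3 -1. ] w 0.0354
 slide cm (tool now) [ 5.49 -0.1   0.34]  rotvec [0.003 0.    0.004] slide in target axes [ 5.49 -0.12  0.34]
```

```bash
python3 -m creep '[{"dr":[0.003,0,0.004],"slide":[1.3,0,0.25],"claw":150},{"dr":[0,0,0],"slide":[1.5,0,0.1],"claw":150},{"dr":[0,0,0],"slide":[1.3,0,0],"claw":150},{"dr":[0,0,0],"slide":[0.7,0,0],"claw":150},{"dr":[0,0,0],"slide":[-1.5,0,0],"claw":150}]'; python3 g.py -.032 -.016 .014 1.5708
python3 - <<'E'
from h import *
for n in ("wrist",):
    c=read_camera(n); cv2.imwrite(f"pics/{n}_j.png",c["color"][:,:,::-1])
E
```

```text
clock: 12.53
tool_pos: [0.5292, -0.0867, 0.0164]
ee_rot: [0.001, 0.673, 0.74, 0.001]
force: [0.1, 0.8, 0.7]
grip_width: 0.035
t 12.53 board xy [-0.0314 -0.027 ] z 0.0164 yaw 1.576 F [0.1 0.8 0.7] w 0.035
 slide cm (tool now) [ 1.1  -0.06  0.24]  rotvec [0.002 0.    0.005] slide in target axes [ 1.1  -0.06  0.24]
```

```bash
sleep 1
```

```text
(no output)
```

View pics/wrist_j.png

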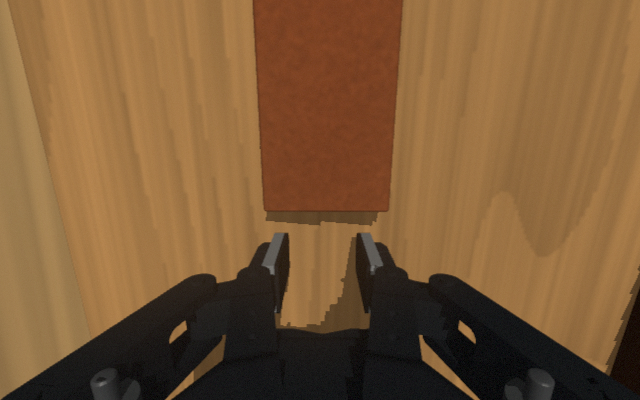

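```bash
python3 -m creep '[{"dr":[0,0,0],"slide":[-0.5,0,-3],"claw":150},{"dr":[0,0,0],"slide":[0,-2,-2.5],"claw":90},{"dr":[0,0,0],"slide":[2.6,-2.1,0],"claw":45},{"dr":[0,0,0],"slide":[2.6,-2.1,0],"claw":45},{"dr":[0,0,0],"slide":[2.6,-1,0],"claw":45}]' >/dev/null
python3 -m creep '[{"dr":[0,0,0.12],"slide":[0,0,0],"claw":45},{"dr":[0,0,0.12],"slide":[0,0,0],"claw":45},{"dr":[0,0,0.12],"slide":[0,0,0],"claw":45},{"dr":[0,0,0.12],"slide":[0,0,0],"claw":45},{"dr":[0,0,0.12],"slide":[0,0,0],"claw":45}]' >/dev/null
python3 -m creep '[{"dr":[0,0,0.12],"slide":[0,0,0],"claw":45},{"dr":[0,0,0.12],"slide":[0,0,0],"claw":45},{"dr":[0,0,0.12],"slide":[0,0,0],"claw":45},{"dr":[0,0,0.12],"slide":[0,0,0],"claw":45},{"dr":[0,0,0.12],"slide":[0,0,0],"claw":45}]'
python3 g.py -.095 .05 .02 0
```

```text
clock: 13.83
tool_pos: [0.4511, -0.0289, 0.0772]
ee_rot: [0.004, 0.979, 0.206, 0.007]
force: [0.4, 0.2, 0.3]
grip_width: 0.0703
t 13.83 board xy [-0.104   0.0376] z 0.0772 yaw 0.325 F [0.4 0.2 0.3] w 0.0703
 slide cm (tool now) [ 1.18 -0.95  5.72]  rotvec [ 0.008 -0.013  0.325] slide in target axes [ 0.9  -1.24  5.72]
```

```bash
python3 -m creep '[{"dr":[0.008,-0.013,0.11],"slide":[0,0,0],"claw":45},{"dr":[0,0,0.11],"slide":[0,0,0],"claw":45},{"dr":[0,0,0.105],"slide":[0,0,0],"claw":45},{"dr":[0,0,0],"slide":[0.4,-1.2,1],"claw":45},{"dr":[0,0,0],"slide":[0,0,1.5],"claw":45}]'
python3 g.py -.095 .05 .01 0
python3 - <<'E'
from h import *
for n in ("wrist",):
    c=read_camera(n); cv2.imwrite(f"pics/{n}_k.png",c["color"][:,:,::-1])
E
```

```text
clock: 14.25
tool_pos: [0.457, -0.0192, 0.0548]
ee_rot: [0.001, 1.0, 0.029, 0.003]
force: [1.3, -0.3, -0.9]
grip_width: 0.0705
t 14.25 board xy [-0.0972  0.0467] z 0.0548 yaw -0.032 F [ 1.3 -0.3 -0.9] w 0.0705
 slide cm (tool now) [ 0.18 -0.35  4.48]  rotvec [ 0.003 -0.006 -0.032] slide in target axes [ 0.22 -0.33  4.48]
```

```bash
sleep 1
```

```text
(no output)
```

View pics/wrist_k.png

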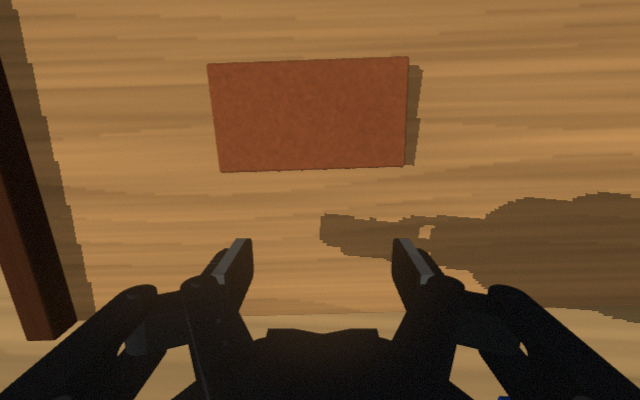

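```bash
python3 -m creep '[{"dr":[0.003,-0.006,-0.032],"slide":[0,-0.4,1.5],"claw":45},{"dr":[0,0,0],"slide":[0,0,1.3],"claw":45},{"dr":[0,0,0],"slide":[0,0,1],"claw":45},{"dr":[0,0,0],"slide":[0,0,0.6],"claw":45},{"dr":[0,0,0],"slide":[0.5,0,0],"claw":45}]'
python3 g.py .079 .05 .01 0
```

```text
clock: 14.72
tool_pos: [0.4604, -0.0169, 0.0076]
ee_rot: [-0.0, 0.999, 0.045, -0.001]
force: [-0.7, 0.1, 0.3]
grip_width: 0.0702
t 14.72 board xy [-0.0936  0.0487] z 0.0076 yaw 0.0 F [-0.7  0.1  0.3] w 0.0702
 slide cm (tool now) [17.26 -0.12 -0.29]  rotvec [-0.     0.003  0.   ] slide in target axes [17.26 -0.13 -0.24]
```

```bash
python3 -m creep '[{"dr":[0,0.003,0],"slide":[1,0,-0.2],"claw":45},{"dr":[0,0,0],"slide":[1.3,0,0],"claw":45},{"dr":[0,0,0],"slide":[1.5,0,0],"claw":45},{"dr":[0,0,0],"slide":[1.5,0,0],"claw":45},{"dr":[0,0,0],"slide":[1.5,0,0],"claw":45}]'
python3 g.py .079 .05 .01 0
python3 - <<'E'
from h import *
for n in ("wrist",):
    c=read_camera(n); cv2.imwrite(f"pics/{n}_l.png",c["color"][:,:,::-1])
E
```

```text
clock: 15.13
tool_pos: [0.5318, -0.0113, 0.0132]
ee_rot: [-0.0, 0.999, 0.044, -0.0]
force: [-2.1, -1.1, -1.4]
grip_width: 0.0704
t 15.13 board xy [-0.022   0.0479] z 0.0132 yaw -0.002 F [-2.1 -1.1 -1.4] w 0.0704
 slide cm (tool now) [10.1  -0.23  0.32]  rotvec [-0.001  0.001 -0.002] slide in target axes [10.1  -0.21  0.32]
```

```bash
sleep 1
```

```text
(no output)
```

View pics/wrist_l.png

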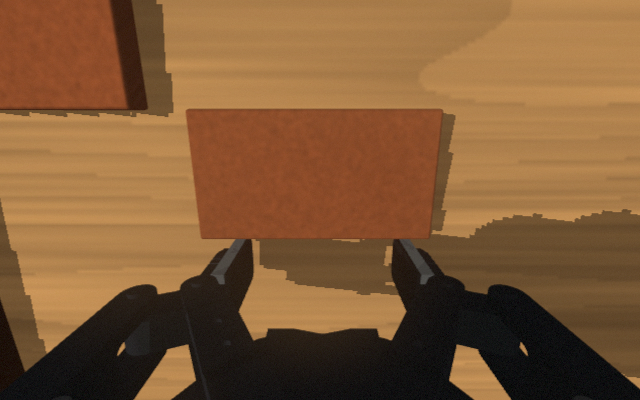

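```bash
python3 -m creep '[{"dr":[0,0,-0.002],"slide":[1.3,0,0.35],"claw":45},{"dr":[0,0,0],"slide":[1.5,0,0.05],"claw":45},{"dr":[0,0,0],"slide":[1.5,0,0],"claw":45},{"dr":[0,0,0],"slide":[1.5,0,0],"claw":45},{"dr":[0,0,0],"slide":[1.2,0,0],"claw":45}]'
python3 g.py .079 .05 .01 0
```

```text
clock: 15.6
tool_pos: [0.6099, -0.0049, 0.015]
ee_rot: [0.0, 0.999, 0.045, 0.003]
force: [-1.3, -0.9, -0.4]
grip_width: 0.0707
t 15.6 board xy [0.0564 0.0472] z 0.015 yaw 0.0 F [-1.3 -0.9 -0.4] w 0.0707
 slide cm (tool now) [ 2.26 -0.28  0.51]  rotvec [ 0.    -0.005  0.   ] slide in target axes [ 2.26 -0.28  0.5 ]
```

```bash
python3 -m creep '[{"dr":[0,-0.005,0],"slide":[0.3,0,0.5],"claw":45},{"dr":[0,0,0],"slide":[0.7,0,0.1],"claw":45},{"dr":[0,0,0],"slide":[0.6,0,0.05],"claw":45},{"dr":[0,0,0],"slide":[0.4,0,0],"claw":45},{"dr":[0,0,0],"slide":[0.3,0,0],"claw":45}]'
python3 g.py .079 .05 .01 0
```

```text
clock: 16.02
tool_pos: [0.6322, -0.0028, 0.0101]
ee_rot: [0.0, 0.999, 0.045, -0.003]
force: [-31.3, -8.0, 25.3]
grip_width: 0.0705
t 16.02 board xy [0.0788 0.0473] z 0.0101 yaw 0.0 F [-31.3  -8.   25.3] w 0.0705
 slide cm (tool now) [ 0.02 -0.27  0.01]  rotvec [-0.     0.007  0.   ] slide in target axes [ 0.02 -0.27  0.01]
```

```bash
python3 -m creep '[{"dr":[0,0,0],"slide":[0.2,0,0],"claw":45},{"dr":[0,0,0],"slide":[-1,0,0],"claw":45},{"dr":[0,0,0],"slide":[-2,1,-1.5],"claw":90},{"dr":[0,0,0],"slide":[-1,2,-3],"claw":160},{"dr":[0,0,0],"slide":[0,3,-2],"claw":160}]'>/dev/null
python3 -m creep '[{"dr":[0,0,-0.12],"slide":[0,2,0],"claw":160},{"dr":[0,0,-0.12],"slide":[0,2,0],"claw":160},{"dr":[0,0,-0.12],"slide":[0,0,0],"claw":160},{"dr":[0,0,-0.12],"slide":[0,0,0],"claw":160},{"dr":[0,0,-0.12],"slide":[0,0,0],"claw":160}]'>/dev/null
python3 -m creep '[{"dr":[0,0,-0.12],"slide":[0,0,0],"claw":160},{"dr":[0,0,-0.12],"slide":[0,0,0],"claw":160},{"dr":[0,0,-0.12],"slide":[0,0,0],"claw":160},{"dr":[0,0,-0.12],"slide":[0,0,0],"claw":160},{"dr":[0,0,-0.12],"slide":[0,0,0],"claw":160}]'
python3 g.py .114 -.045 .06 1.5708
```

```text
clock: 17.27
tool_pos: [0.6033, -0.1121, 0.0807]
ee_rot: [-0.002, 0.785, 0.62, -0.004]
force: [-0.1, 1.2, -0.1]
grip_width: 0.0321
t 17.27 board xy [ 0.0402 -0.0589] z 0.0807 yaw 1.247 F [-0.1  1.2 -0.1] w 0.0321
 slide cm (tool now) [3.68 6.57 2.  ]  rotvec [-0.008  0.003 -0.324] slide in target axes [1.39 7.38 2.07]
```

```bash
python3 -m creep '[{"dr":[-0.008,0.003,-0.105],"slide":[0,0,0],"claw":160},{"dr":[0,0,-0.105],"slide":[0,0,0],"claw":160},{"dr":[0,0,-0.09],"slide":[0,0,0],"claw":160},{"dr":[0,0,0],"slide":[0.7,3.6,1],"claw":160},{"dr":[0,0,0],"slide":[0.5,3.4,1],"claw":160}]'
python3 g.py .113 -.045 .04 1.5708
python3 - <<'E'
from h import *
for n in ("wrist",):
    c=read_camera(n); cv2.imwrite(f"pics/{n}_m.png",c["color"][:,:,::-1])
E
```

```text
clock: 17.68
tool_pos: [0.669, -0.0953, 0.0627]
ee_rot: [-0.0, 0.675, 0.738, -0.001]
force: [1.5, -0.5, -0.2]
grip_width: 0.0319
t 17.68 board xy [ 0.1071 -0.0481] z 0.0627 yaw 1.569 F [ 1.5 -0.5 -0.2] w 0.0319
 slide cm (tool now) [0.31 0.59 2.27]  rotvec [-0.001  0.    -0.002] slide in target axes [0.31 0.59 2.27]
```

```bash
sleep 1
```

```text
(no output)
```

View pics/wrist_m.png

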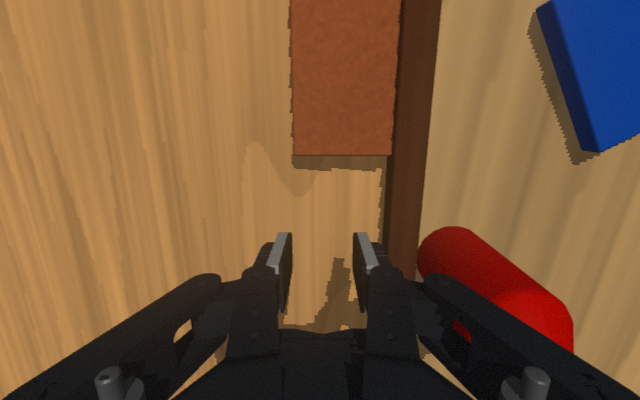

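```bash
python3 -m creep '[{"dr":[0,0,0],"slide":[0.8,0.3,1],"claw":160},{"dr":[0,0,0],"slide":[0,0.2,1.5],"claw":160},{"dr":[0,0,0],"slide":[0,0,1],"claw":160},{"dr":[0,0,0],"slide":[0,0,0.8],"claw":160},{"dr":[0,0,0],"slide":[0,0,0.4],"claw":160}]'
python3 g.py .113 .009 .015 1.5708
```

```text
clock: 18.15
tool_pos: [0.6794, -0.0842, 0.0109]
ee_rot: [0.001, 0.674, 0.738, 0.001]
force: [-28.8, 8.5, 103.0]
grip_width: 0.0317
t 18.15 board xy [ 0.1185 -0.038 ] z 0.0109 yaw 1.571 F [-28.8   8.5 103. ] w 0.0317
 slide cm (tool now) [ 4.7  -0.55 -0.41]  rotvec [0.003 0.001 0.   ] slide in target axes [ 4.7  -0.55 -0.41]
```

```bash
python3 -m creep '[{"dr":[0,0,0],"slide":[0,-0.2,-0.5],"claw":160},{"dr":[0,0,0],"slide":[0,-0.3,-0.1],"claw":160},{"dr":[0,0,0],"slide":[0,0,0],"claw":160},{"dr":[0,0,0],"slide":[0,0,0],"claw":160},{"dr":[0,0,0],"slide":[0,0,0],"claw":160}]'
python3 g.py .113 .009 .015 1.5708
```

```text
clock: 18.57
tool_pos: [0.671, -0.0858, 0.0162]
ee_rot: [0.0, 0.675, 0.738, 0.0]
force: [-0.4, -0.2, 0.2]
grip_width: 0.0318
t 18.57 board xy [ 0.11   -0.0389] z 0.0162 yaw 1.569 F [-0.4 -0.2  0.2] w 0.0318
 slide cm (tool now) [4.79 0.29 0.12]  rotvec [ 0.     0.    -0.002] slide in target axes [4.79 0.3  0.12]
```

```bash
python3 -m creep '[{"dr":[0,0,0],"slide":[0.8,0.1,0],"claw":160},{"dr":[0,0,0],"slide":[1,0,0],"claw":160},{"dr":[0,0,0],"slide":[1,0,0],"claw":160},{"dr":[0,0,0],"slide":[0.8,0,0],"claw":160},{"dr":[0,0,0],"slide":[0.3,0,0],"claw":160}]'
python3 g.py .113 .009 .015 1.5708
python3 - <<'E'
from h import *
for n in ("wrist",):
    c=read_camera(n); cv2.imwrite(f"pics/{n}_n.png",c["color"][:,:,::-1])
E
```

```text
clock: 18.98
tool_pos: [0.668, -0.044, 0.0154]
ee_rot: [0.0, 0.676, 0.737, -0.0]
force: [-0.0, -2.2, -0.0]
grip_width: 0.032
t 18.98 board xy [0.1107 0.0031] z 0.0154 yaw 1.568 F [-0.  -2.2 -0. ] w 0.032
 slide cm (tool now) [0.6  0.23 0.04]  rotvec [-0.001  0.001 -0.003] slide in target axes [0.59 0.23 0.04]
```

```bash
sleep 1
```

```text
(no output)
```

View pics/wrist_n.png

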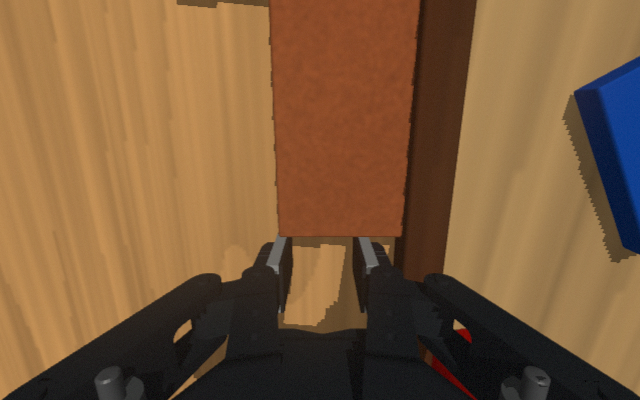

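```bash
python3 -m creep '[{"dr":[0,0,0],"slide":[0.3,0,0],"claw":160},{"dr":[0,0,0],"slide":[0.3,0,0],"claw":160},{"dr":[0,0,0],"slide":[0.25,0,0],"claw":160},{"dr":[0,0,0],"slide":[0.2,0,0],"claw":160},{"dr":[0,0,0],"slide":[0.2,0,0],"claw":160}]'
python3 g.py .113 .009 .015 1.5708
```

```text
clock: 19.45
tool_pos: [0.6676, -0.039, 0.0156]
ee_rot: [0.005, 0.675, 0.738, -0.004]
force: [0.4, -15.6, -0.7]
grip_width: 0.0318
t 19.45 board xy [0.1108 0.0081] z 0.0156 yaw 1.57 F [  0.4 -15.6  -0.7] w 0.0318
 slide cm (tool now) [0.09 0.22 0.06]  rotvec [-0.     0.013 -0.   ] slide in target axes [0.09 0.22 0.06]
```

```bash
python3 -m creep '[{"dr":[0,0,0],"slide":[0.3,0,0],"claw":160},{"dr":[0,0,0],"slide":[0.4,0,0],"claw":160},{"dr":[0,0,0],"slide":[0.4,0,0],"claw":160},{"dr":[0,0,0],"slide":[0,0,0],"claw":160},{"dr":[0,0,0],"slide":[0,0,0],"claw":160}]'
python3 g.py .113 .009 .015 1.5708
python3 -m creep '[{"dr":[0,0,0],"slide":[-0.8,0,0],"claw":160},{"dr":[0,0,0],"slide":[-1,0,-1],"claw":160},{"dr":[0,0,0],"slide":[0,-2,-3.5],"claw":160},{"dr":[0,0,0],"slide":[0,-4,-4],"claw":160},{"dr":[0,0,0],"slide":[-2,-4,-4],"claw":160}]'
python3 -m creep '[{"dr":[0,0,0],"slide":[-2,-4,-3],"claw":160},{"dr":[0,0,0],"slide":[-4,-4,0],"claw":160},{"dr":[0,0,0],"slide":[-4,-2,0],"claw":160},{"dr":[0,0,0],"slide":[-4,0,0],"claw":160},{"dr":[0,0,0],"slide":[0,0,0],"claw":160}]'
python3 - <<'E'
from h import *
from g import B
cs=[read_camera("scene"),read_camera("side")]
for k,o in (("square",[.1,.18]),("oblong",[.12,.075])):
    p=np.r_[R2(B[2])@o+B[:2],B[2]]
    print(k)
its=[("batten",B)]+[(k,np.r_[R2(B[2])@o+B[:2],B[2]]) for k,o in (("square",[.1,.18]),("oblong",[.12,.075]))]
for c,n in zip(cs,("scene","side")):
    overlay(c,its,f"pics/{n}_o.png",roi=(310,180,460,290) if n=="scene" else (210,170,360,300)); overlay(c,[],f"pics/{n}_p.png")
c=read_camera("wrist"); cv2.imwrite("pics/wrist_o.png",c["color"][:,:,::-1])
E
```

```text
clock: 19.87
tool_pos: [0.6678, -0.0409, 0.0158]
ee_rot: [0.011, 0.675, 0.737, -0.009]
force: [0.3, 0.2, 0.5]
grip_width: 0.0319
t 19.87 board xy [0.1108 0.0061] z 0.0158 yaw 1.568 F [0.3 0.2 0.5] w 0.0319
 slide cm (tool now) [0.29 0.22 0.07]  rotvec [ 0.001  0.029 -0.002] slide in target axes [0.29 0.22 0.08]
clock: 20.28
tool_pos: [0.5911, -0.0763, 0.1186]
ee_rot: [0.007, 0.675, 0.738, -0.01]
force: [1.0, -0.7, 0.8]
grip_width: 0.0316
clock: 20.7
tool_pos: [0.5201, -0.2111, 0.1561]
ee_rot: [0.013, 0.673, 0.739, -0.008]
force: [0.4, -1.2, 0.2]
grip_width: 0.0319
square
oblong
```

```bash
sleep 1
```

```text
(no output)
```

View pics/scene_p.png

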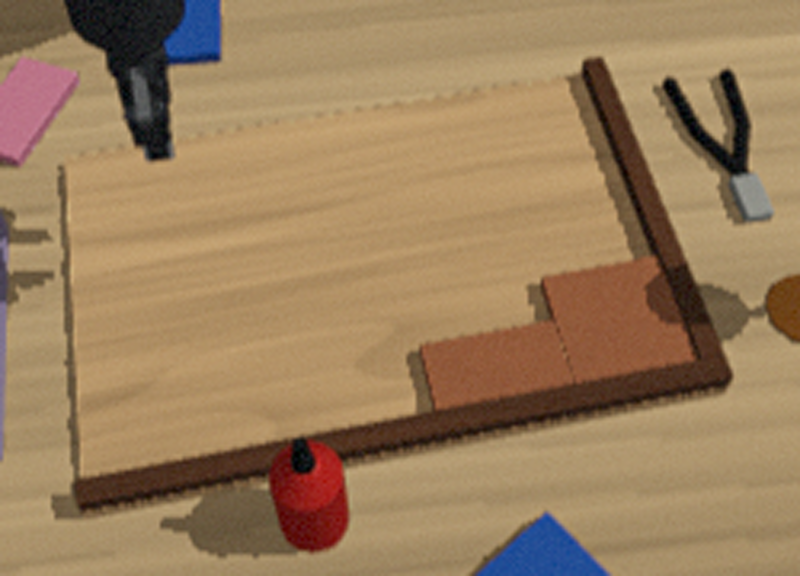

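View pics/side_p.png

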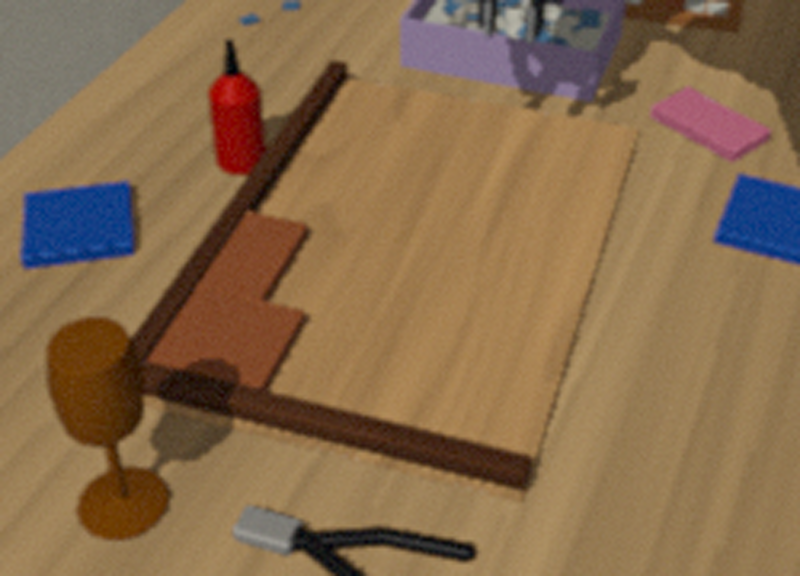

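View pics/scene_o.png

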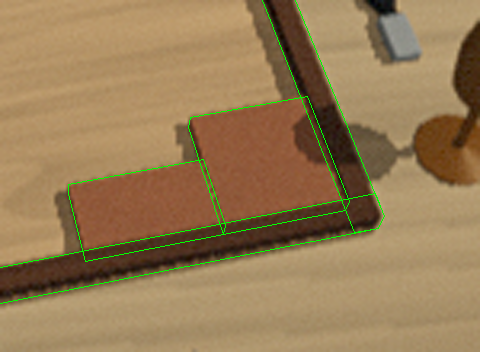

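View pics/wrist_o.png

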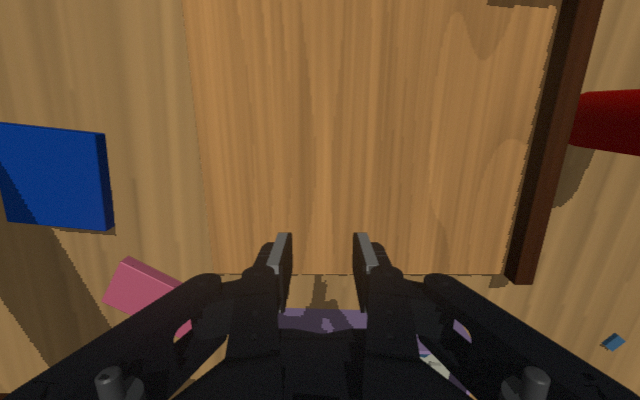

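```bash
python3 -m creep '[{"dr":[0,0.03,0],"slide":[4,1,-2],"claw":160},{"dr":[0,0,0],"slide":[4,1,-2],"claw":160},{"dr":[0,0,0],"slide":[4,2,-1],"claw":160},{"dr":[0,0,0],"slide":[4,2,0],"claw":160},{"dr":[0,0,0],"slide":[4,2,0],"claw":160}]' >/dev/null
python3 -m creep '[{"dr":[0,0,0],"slide":[4,1,0],"claw":160},{"dr":[0,0,0],"slide":[3,0,0],"claw":160},{"dr":[0,0,0],"slide":[0,0,0],"claw":160},{"dr":[0,0,0],"slide":[0,0,0],"claw":160},{"dr":[0,0,0],"slide":[0,0,0],"claw":160}]'
python3 - <<'E'
from h import *
from g import B
c=read_camera("wrist"); cv2.imwrite("pics/wrist_q.png",c["color"][:,:,::-1])
E
```

```text
clock: 21.68
tool_pos: [0.5777, 0.0746, 0.2046]
ee_rot: [-0.003, 0.669, 0.743, 0.004]
force: [0.4, -0.1, 0.7]
grip_width: 0.0318
```

```bash
sleep 1
```

```text
(no output)
```

View pics/wrist_q.png

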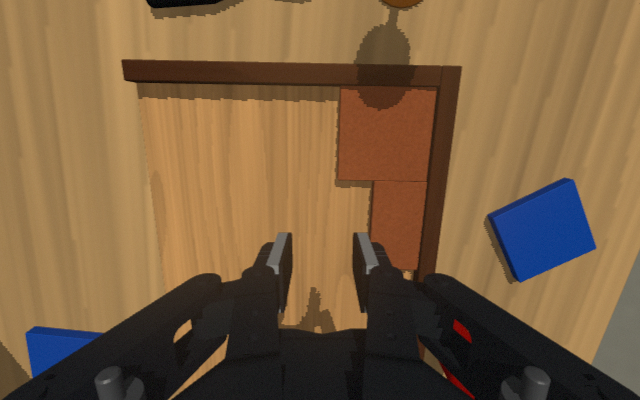

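The wrist view shows the square flush against both battens (columns 338–436, rows 87–180). The oblong is flush with the far batten and touches the square at row 181. I hand in now.

```bash
python3 -c "
from workcell import arm; print(arm.close_job())"
```

```text
the job is handed in; nothing more can be done
None
```

I pushed the square tile into the corner against both battens, then pushed the oblong in beside it, and handed the job in at about 22 s. It reported no verdict.

**Final checks**
- **Stopping points:** three of the four pushes to a stop ended within 0.3 mm of where the tile should touch. The oblong's last push towards the square stopped about 1 mm short of its computed point, under 16 N.
- **Pictures:** the final scene, side and wrist views show both tiles flat and square to the board. The square is flush in the corner, and the oblong is flush with the far batten with a closed seam to the square. The modelled target outlines match in the scene view. The bottle, goblet, tub, nippers and look-alikes look as they did at the start.

**Checks that failed or disagreed**
- **Side-camera fit:** after the square's pushes, its measured position from the side camera was off, at board y = 0.166 with a poor match. The goblet's shadow on the tile probably caused it. I trusted the scene-camera fit instead, which gave x = 0.102, y = 0.180 and a turn of 0.018 rad.
- **High forces:** the fingers once pressed on the board with about 103 N vertically, roughly 107 N in total. The square's final push reached 81 N. Both readings were under the 120 N wrist limit. Forces were read only at the end of each move, so a higher peak in between would not have shown.
- **Extra push:** a further nudge of the oblong at the end read no force, because the tool had tilted slightly. It neither helped nor showed a problem.

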